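# Slide the soap carton home under the marble ledge

## Robot

A 6-joint arm with a two-finger parallel gripper is mounted at the origin on the work surface. World frame = base frame: x ahead of the robot, y to its left, z up, the work surface at z = 0. Lengths are in mm, angles in rad, forces in N, time in s.
With the tool pointing down it reaches from about 400 to 925 mm from the base axis. Payload 12.5 kg.
Tool frame: the origin (TCP) lies at the very end of the fingers, on their centre line; the grasp point (between the pads) lies behind it (env.grip_depth is the z of the grasp point in the tool frame, in mm); z points along the fingers, y is the line along which they close (so a half turn about z gives the same grasp; the last joint's range is limited). The gripper opens to 95 mm and grips with 3 to 60 N. Pads are 20 mm wide; open, the fingers measure 119 mm over their backs; the gripper's body (75 mm by 180 mm) begins 59 mm behind the grasp point.
Start: joints at [1.163, 0.491, 1.559, -0, 1.092, -0.106], TCP at [185.759, 596.778, 189.461] pointing down, gripper open.
Joint ranges: [-3.1, 3.1], [-0.84, 2.19], [0.05, 2.79], [-1.13, 4.28], [0.06, 2.93], [-2.69, 2.69]. Speed limits (rad/s): [2.22, 2.22, 2.79, 3.14, 3.14, 3.14].

## Interface

Orientations are given as [roll, pitch, yaw] about the fixed x, y, z axes, in that order (R = Rz(yaw) Ry(pitch) Rx(roll)).
In Python, from cell import env, optics gives the robot as it stands.
- The arm moves only by the tool step_arm, never from a script. Its argument "moves" is a list of rows, each an object of numbers: "tx", "ty", "tz": the shift along the tool's x, y, z in mm; "roll": the turn about the tool's z in rad. In form: [{"tx": .., "ty": .., "tz": .., "roll": ..}, ...]. A call has 1 to 12 rows; each row is the pose to reach, as a shift and turn from the pose commanded when the call began, along the tool's axes at that moment; what a row does not reach only later rows make up. A row lasts 1/12 s, in which the tool goes at most 41.7 mm and 7.16 degrees, less where a joint would pass 70% of its speed; a pose out of reach is approached as far as the arm can. A call with a gripper value outside its range is refused whole. "grip" is the finger opening in mm, from 0 to 95.1, set as the call begins (left out, the last holds). The fingers move at their own pace and stop on an object; the grip force is fixed at half the most. Time passes only in rows, so rows that repeat a pose let the fingers close. It gives the time, the measured TCP pose, the force, the opening and the grip force at its end, in the units of the state.
- env.state(): the state, without advancing time (a new reading comes with each control period).
- optics.read_camera(name): name is "scene" or "top"; returns a dict with "pixels" (384x512x3 uint8, blue, green, red), "mtx" (3x3 intrinsics, pixels), "view" (4x4, takes a point from world to camera coordinates). Camera axes: x right, y down, z forward; pixel columns grow to the right and rows downward; lengths in mm; the calibration is good to about 2 mm. A picture is of the moment at which its call begins. There is no depth.
- env.job_done(): hands the job in; it is judged then, once.
The state is a dict: "t": time; "joints": joint angles; "qvel": joint speeds; "tau": joint torques, N m; "eef_pos": TCP position; "tcp_rot": TCP orientation; "ft_force": force on the tool from outside, world axes, zero at the start; "moment": the same for the moment, N m; "opening": opening from 0.0 (shut) to 1.0 (fully open); "grip_force": force on a finger pad.
Only numpy, scipy, OpenCV 4.12 (cv2) and the standard library are available. Lean on these libraries where they do the work, as an engineer would, in place of code of your own. Each camera call takes 0.05 s, during which the arm holds its last target. There are 200 camera calls.

## Task

Put the soap carton away under the marble ledge: slide it in lengthwise, soaps up, onto the free rubber mat between or beside the things standing there, until its far end meets the steel rail at the back. It should lie straight on the mat, and nothing else on the counter or on the ledge may be shifted or knocked over.

Things in the scene. Friction and masses are not known exactly. Their poses are not given: they have to be found in the camera images.
- carton: Loose cardboard soap carton, 120 long (x) x 50 wide (y), walls 48 high, with three white soap bars (32 x 40) in it standing up to 60 high; about 0.3 kg. Origin: centre of its underside; z up. It starts on the counter in front of the ledge, its x roughly pointing away from the robot. Alike end for end.
- mat: Flat dark rubber mat, 1 mm thin (no step), 100 wide (y), 173 long (x), fixed at one of three places 125 apart under the ledge; jar and tumbler take the others. It shows 35 in front of the ledge. x points in under the ledge, square to its edge. Origin: where the centre of the carton's underside lies when home, 78 behind the ledge's front edge, 60 in front of the rail's face.
- ledge: Fixed marble shelf on two tiled piers, open in front and behind. Slab 165 deep (x), 470 wide (y), 25 thick, underside 165 above the counter; piers' inner faces at y = +-209, from 7.5 to 157.5 behind the front edge. Origin: on the counter under the middle of the slab's front edge; x points in, away from the robot; z up.
- ledge_rail (a point): Middle of the upper front edge of the low steel rail (25 high, 10 thick, along the ledge's y over the whole opening) that stops things at the back; its front face is 138 behind the ledge's front edge. Axes as the ledge.
- jar: Closed round glass jar, 72 diameter, 115 high, standing under the ledge, 78 behind its front edge. Loose. Origin: centre of underside.
- tumbler: White ceramic tumbler, 72 diameter, 100 high, standing under the ledge, 78 behind its front edge. Loose. Origin: centre of underside.
- bowl: Open bowl, 130 diameter, 45 high, standing on top of the ledge. Loose. Origin: centre of underside.
- perfume: Amber glass bottle, 44 diameter, 90 high, standing on top of the ledge. Loose. Origin: centre of underside.
- lotion: White bottle, 60 diameter, 170 high, on the counter at the side. Loose. Origin: centre of underside.
- cream: Low jar, 68 diameter, 50 high, on the counter at the side. Loose. Origin: centre of underside.
- nailbrush: Wooden nail brush, 110 (x) x 45 (y) x 38 high, on the counter at the side. Loose. Origin: centre of underside.
Things that resemble listed ones, but are neither listed nor needed, are in the scene too. Leave any pink or red look-alike of the carton alone.

How it is judged (in metres and radians):
At the end, for the whole second after the job is handed in: The carton rests flat, soaps up, its centre within 22 mm sideways of the mat's middle line, its long axis within 0.15 rad of the mat's, its far end within about 12 mm of the rail (near end thus under the ledge), at rest. Nothing else was shifted over 30 mm or tipped (x of carton in the frame of mat between -0.012 and 0.012 m and y of carton in the frame of mat between -0.022 and 0.022 m and angle between the x axis of carton and the x axis of mat, either way round below 0.15 rad and angle between carton's own z axis and vertical below 0.08 rad and linear speed of carton below 0.01 m/s); the robot touches nothing.
It fails at once if jar or tumbler shifted by more than 30 mm or tipped by more than 0.35 rad (distance of any of jar, tumbler from where it was at the start of the episode above 0.03 m or angle between any of jar, tumbler's own z axis and vertical above 0.35 rad).
It fails at once if bowl or perfume bottle shifted by more than 30 mm or tipped by more than 0.35 rad (distance of any of bowl, perfume from where it was at the start of the episode above 0.03 m or angle between any of bowl, perfume's own z axis and vertical above 0.35 rad).
It fails at once if lotion, cream or nail brush shifted by more than 30 mm or tipped by more than 0.35 rad (distance of any of lotion, cream, nailbrush from where it was at the start of the episode above 0.03 m or angle between any of lotion, cream, nailbrush's own z axis and vertical above 0.35 rad).
It also fails if it takes over 43 s, if anything falls off the work surface, if the arm or the gripper's body presses on something with over 40 N, if the wrist force passes 120 N, or if a joint passes its speed limit or range.

## Working session

There is one attempt and no reset: what is moved stays moved. The work goes in short steps, Python scripts to look and compute and a tool call to move; the robot and the scene stay as the last step left them, time stands still between calls to the robot, and variables do not carry over. Pictures are saved under pics/ and viewed, at most 10 in all, crops included, and the job is handed in when it is done.

Besides the shell and the picture viewer there is one more tool, called by a JSON object that holds its "api" and its "payload". step_arm: Moves the arm, as the interface text tells. Its arguments: {"type":"object","properties":{"moves":{"type":"array"},"grip":{"type":"number"}},"required":["moves"]}

```bash
mkdir -p pics; python3 - <<'E'
from cell import env, optics
import cv2, numpy as np
for n in("scene","top"):
    d=optics.read_camera(n); cv2.imwrite(f"pics/{n}0.png",d["pixels"]); np.savez(f"{n}.npz",mtx=d["mtx"],view=d["view"]); print(n,d["mtx"].round(1).tolist(),d["view"].round(3).tolist())
s=env.state();print(s,env.grip_depth)
E
cat > h.py <<'E'
import numpy as np
def cam(n): d=np.load(f"{n}.npz"); return d["mtx"],d["view"]
def unproj(n,uv,z):
    K,V=cam(n);R,t=V[:3,:3],V[:3,3];c=-R.T@t
    d=R.T@np.linalg.inv(K)@np.array([uv[0],uv[1],1.]);return c+d*(z-c[2])/d[2]
def proj(n,p):
    K,V=cam(n);q=K@(V[:3,:3]@np.asarray(p,float)+V[:3,3]);return q[:2]/q[2]
E
```

```text
scene [[432.9, 0.0, 260.3], [0.0, 432.9, 192.6], [0.0, 0.0, 1.0]] [[0.844, -0.535, 0.013, -501.748], [-0.336, -0.548, -0.766, 280.972], [0.417, 0.643, -0.643, 1037.202], [0.0, 0.0, 0.0, 1.0]]
top [[352.2, 0.0, 254.2], [0.0, 352.2, 195.2], [0.0, 0.0, 1.0]] [[-0.015, -1.0, 0.021, -26.462], [-0.989, 0.012, -0.145, 565.699], [0.145, -0.023, -0.989, 1248.802], [0.0, 0.0, 0.0, 1.0]]
{'t': 0.1, 'joints': array([ 1.16340073e+00,  4.91488606e-01,  1.55939102e+00,  5.99553949e-06,
        1.09169949e+00, -1.05594552e-01]), 'qvel': array([ 0.00163934, -0.00155738,  0.00061297,  0.00016497, -0.00139229,
       -0.0002492 ]), 'tau': array([ 2.56541527e-03, -6.13619471e+01, -2.58609062e+01,  6.93401322e-02,
        4.69871925e-02, -7.20318235e-05]), 'eef_pos': array([185.65286193, 596.53774241, 188.92596505]), 'tcp_rot': array([-3.14061225e+00, -1.09259194e-04,  2.83978879e+00]), 'ft_force': array([-0.74690823,  0.69703661,  0.63954782]), 'moment': array([-0.00542366, -0.00882857,  0.00803038]), 'grip_force': 0.0, 'opening': 1.0036516036208885} -18.8
```

View pics/scene0.png

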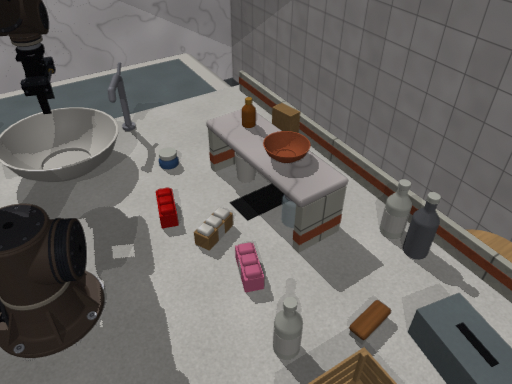

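View pics/top0.png

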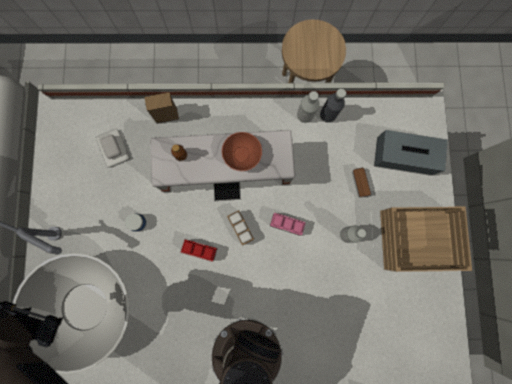

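The top view shows three look-alikes: brown with white bars at about (240,228), red at (199,250) and pink at (288,223). The brown one fits, being cardboard with white soaps. The mat is in the middle slot, with its visible part at about (227,191). I'll confirm both in an enlarged crop.

```bash
python3 - <<'E'
import cv2,numpy as np
a=cv2.imread("pics/top0.png")[122:262,145:305]; a=cv2.resize(a,None,fx=5,fy=4.28*5/4.28,interpolation=cv2.INTER_CUBIC)[:600] if 0 else cv2.resize(a,(640,560),interpolation=cv2.INTER_CUBIC)
cv2.imwrite("pics/topc.png",a)
b=cv2.imread("pics/scene0.png")[90:255,185:365]; cv2.imwrite("pics/scenec.png",cv2.resize(b,(648,594),interpolation=cv2.INTER_CUBIC))
E
```

```text
(no output)
```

View pics/topc.png

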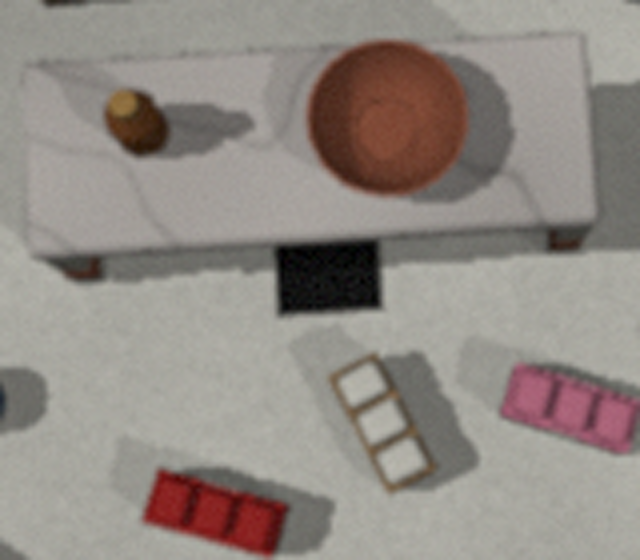

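View pics/scenec.png

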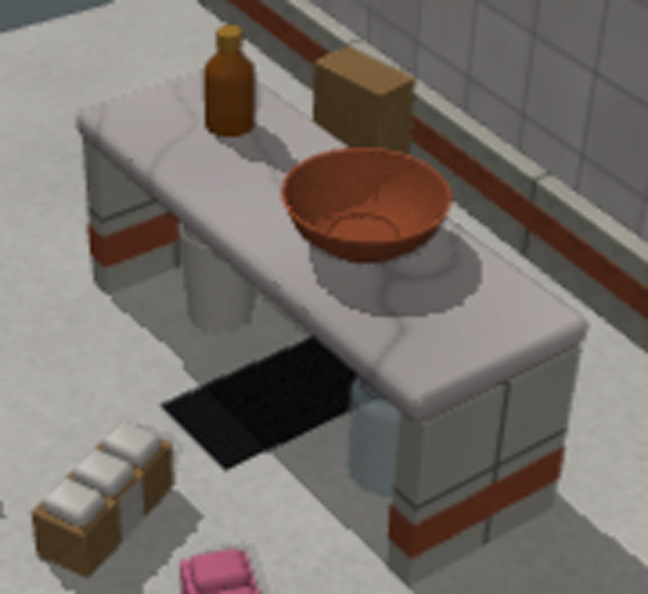

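The crops confirm it: the brown carton with white soaps has rim corners at crop (330,375), (376,354), (436,468) and (391,492). The mat's front corners are at (280,314) and (380,307), in the middle slot between tumbler and jar.

```bash
python3 - <<'E'
from h import *
def T(u,v,z): return unproj("top",(145+u/4-.375,122+v/4-.375),z)
def S(u,v,z): return unproj("scene",(185+u/3.6-.36,90+v/3.6-.36),z)
for n,l in dict(mat=[(280,314,1),(380,307,1)],ledge=[(35,257,178),(595,220,178),(25,65,190),(585,35,190)],carton=[(330,377,48),(376,354,48),(436,468,48),(391,492,48)],pink=[(502,412,48),(516,365,48),(628,452,48)]).items():
    P=np.array([T(*q) for q in l]);print(n,P.round(1).tolist(),P.mean(0).round(1))
print("scene mat",[S(*q).round(1).tolist() for q in[(163,405,1),(228,467,1)]])
print("carton scene rim",[S(*q).round(1).tolist() for q in[(35,513,48),(85,545,48),(172,450,48),(85,576,0)]])
print("red",T(148,520,48),T(285,505,48))
E
```

```text
mat [[554.5, 114.3, 1.0], [560.0, 20.2, 1.0]] [557.2  67.2   1. ]
ledge [[580.2, 297.9, 178.0], [605.9, -161.4, 178.0], [738.8, 307.1, 190.0], [760.7, -156.3, 190.0]] [671.4  71.8 184. ]
carton [[490.3, 65.0, 48.0], [510.6, 23.3, 48.0], [407.4, -29.4, 48.0], [386.8, 11.0, 48.0]] [448.8  17.5  48. ]
pink [[456.6, -89.7, 48.0], [498.9, -103.3, 48.0], [419.2, -202.3, 48.0]] [ 458.2 -131.7   48. ]
scene mat [[556.4, 116.5, 1.0], [564.0, 20.8, 1.0]]
carton scene rim [[388.7, 11.6, 48.0], [405.6, -37.8, 48.0], [511.1, 18.2, 48.0], [409.0, -24.4, 0.0]]
red [365.41881569 226.58541485  48.        ] [376.72152054 105.39662996  48.        ]
```

{"api": "step_arm", "payload": {"moves": [{"tx": -40,"ty": -45,"roll": -0.06},{"tx": -423,"ty": -475,"roll": -0.78},{"tx": -423,"ty": -475,"roll": -0.78},{"tx": -423,"ty": -475,"roll": -0.78},{"tx": -423,"ty": -475,"roll": -0.78},{"tx": -423,"ty": -475,"roll": -0.78},{"tx": -423,"ty": -475,"roll": -0.78},{"tx": -423,"ty": -475,"roll": -0.78},{"tx": -423,"ty": -475,"roll": -0.78},{"tx": -423,"ty": -475,"roll": -0.78},{"tx": -423,"ty": -475,"roll": -0.78},{"tx": -423,"ty": -475,"roll": -0.78}]}}

```text
validation failed for argument at $.mo...
```

{"api": "step_arm", "payload": {"moves": [{"tx": -40,"ty": -45,"tz": 0,"roll": -0.06},{"tx": -423,"ty": -475,"tz": 0,"roll": -0.78},{"tx": -423,"ty": -475,"tz": 0,"roll": -0.78},{"tx": -423,"ty": -475,"tz": 0,"roll": -0.78},{"tx": -423,"ty": -475,"tz": 0,"roll": -0.78},{"tx": -423,"ty": -475,"tz": 0,"roll": -0.78},{"tx": -423,"ty": -475,"tz": 0,"roll": -0.78},{"tx": -423,"ty": -475,"tz": 0,"roll": -0.78},{"tx": -423,"ty": -475,"tz": 0,"roll": -0.78},{"tx": -423,"ty": -475,"tz": 0,"roll": -0.78},{"tx": -423,"ty": -475,"tz": 0,"roll": -0.78},{"tx": -423,"ty": -475,"tz": 0,"roll": -0.78}], "grip": 95}}

```text
t: 1.1
eef_pos: [385.9, 154.6, 189.5]
tcp_rot: [3.142, 0.0, -2.663]
ft_force: [0.9, 1.5, -0.4]
opening: 1.001
grip_force: 0.0
```

{"api": "step_arm", "payload": {"moves": [{"tx": 2,"ty": -40,"tz": 0,"roll": 0},{"tx": 4,"ty": -80,"tz": 0,"roll": 0},{"tx": 6,"ty": -120,"tz": 0,"roll": 0},{"tx": 7,"ty": -151,"tz": 0,"roll": 0},{"tx": 7,"ty": -151,"tz": 0,"roll": 0},{"tx": 7,"ty": -151,"tz": 35,"roll": 0},{"tx": 7,"ty": -151,"tz": 70,"roll": 0},{"tx": 7,"ty": -151,"tz": 105,"roll": 0},{"tx": 7,"ty": -151,"tz": 140,"roll": 0},{"tx": 7,"ty": -151,"tz": 160,"roll": 0},{"tx": 7,"ty": -151,"tz": 172,"roll": 0},{"tx": 7,"ty": -151,"tz": 175,"roll": 0}], "grip": 95}}

```text
t: 2.1
eef_pos: [447.7, 19.7, 12.5]
tcp_rot: [3.139, -0.003, -2.663]
ft_force: [-0.9, 0.3, -0.0]
opening: 1.0
grip_force: 0.0
```

{"api": "step_arm", "payload": {"moves": [{"tx": 0,"ty": 0,"tz": 0,"roll": 0},{"tx": 0,"ty": 0,"tz": 0,"roll": 0},{"tx": 0,"ty": 0,"tz": 0,"roll": 0},{"tx": 0,"ty": 0,"tz": 0,"roll": 0},{"tx": 0,"ty": 0,"tz": 0,"roll": 0},{"tx": 0,"ty": 0,"tz": 0,"roll": 0},{"tx": 0,"ty": 0,"tz": 0,"roll": 0},{"tx": 0,"ty": 0,"tz": 0,"roll": 0}], "grip": 45}}

```text
t: 2.77
eef_pos: [449.5, 19.1, 14.8]
tcp_rot: [-3.141, 0.001, -2.663]
ft_force: [0.7, -0.9, 4.3]
opening: 0.521
grip_force: 30.0
```

{"api": "step_arm", "payload": {"moves": [{"tx": 0,"ty": 0,"tz": -10,"roll": 0},{"tx": 0,"ty": 0,"tz": -15,"roll": 0},{"tx": -14,"ty": 4,"tz": -15,"roll": 0.09},{"tx": -28,"ty": 8,"tz": -15,"roll": 0.18},{"tx": -42,"ty": 12,"tz": -15,"roll": 0.27},{"tx": -56,"ty": 15,"tz": -15,"roll": 0.36},{"tx": -66,"ty": 17.5,"tz": -15,"roll": 0.424},{"tx": -66,"ty": 17.5,"tz": -15,"roll": 0.424},{"tx": -66,"ty": 17.5,"tz": -6,"roll": 0.424},{"tx": -66,"ty": 17.5,"tz": -2,"roll": 0.424},{"tx": -66,"ty": 17.5,"tz": 0.5,"roll": 0.424},{"tx": -66,"ty": 17.5,"tz": 0.5,"roll": 0.424}], "grip": 45}}

```text
t: 3.77
eef_pos: [498.8, 64.9, 14.3]
tcp_rot: [3.141, -0.001, -3.086]
ft_force: [-3.4, 2.0, 11.2]
opening: 0.52
grip_force: 30.0
```

{"api": "step_arm", "payload": {"moves": [{"tx": 0,"ty": 0,"tz": 0,"roll": 0},{"tx": 0,"ty": 0,"tz": 0,"roll": 0},{"tx": 0,"ty": 0,"tz": 0,"roll": 0},{"tx": 0,"ty": 0,"tz": 0,"roll": 0},{"tx": 0,"ty": 0,"tz": 0,"roll": 0},{"tx": 0,"ty": 0,"tz": -25,"roll": 0},{"tx": 0,"ty": 0,"tz": -60,"roll": 0},{"tx": 0,"ty": 0,"tz": -75,"roll": 0},{"tx": 35,"ty": 0,"tz": -75,"roll": 0},{"tx": 70,"ty": 0,"tz": -75,"roll": 0},{"tx": 95,"ty": 0,"tz": -75,"roll": 0},{"tx": 95,"ty": 0,"tz": -75,"roll": 0}], "grip": 95}}

```text
t: 4.77
eef_pos: [399.8, 60.0, 88.9]
tcp_rot: [3.141, -0.004, -3.087]
ft_force: [0.9, 0.8, 0.5]
opening: 0.997
grip_force: 0.0
```

```bash
python3 - <<'E'
from cell import env, optics
import cv2
s=env.state();print(s['eef_pos'],s['tcp_rot'],s['joints'])
for n in("scene","top"):
    cv2.imwrite(f"pics/{n}1.png",optics.read_camera(n)["pixels"])
a=cv2.imread("pics/top1.png")[150:262,185:285];b=cv2.imread("pics/scene1.png")[150:262,185:285]
cv2.imwrite("pics/c1.png",cv2.resize(cv2.hconcat([a,b]),None,fx=4,fy=4,interpolation=cv2.INTER_CUBIC))
E
```

```text
[399.77024694  59.99537946  88.90424478] [ 3.14126728 -0.00350368 -3.08699924] [-1.48476739e-02  3.49183606e-01  2.18518264e+00  1.42090646e-04
  6.10744222e-01 -1.64035339e+00]
```

View pics/c1.png

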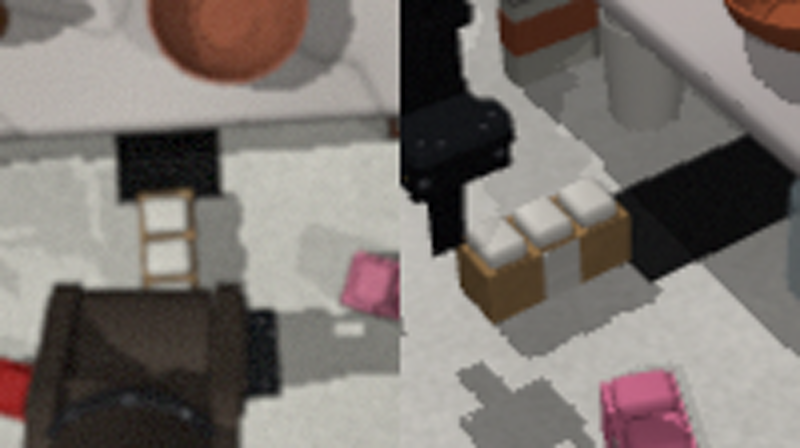

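The carton sits straight, its far rim corners at crop (138,192) and (193,189) of the top half, just at the mat's front edge. Next I'll check the line.

```bash
python3 - <<'E'
from h import *
def T(u,v,z): return unproj("top",(185+u/4-.375,150+v/4-.375),z)
def S(u,v,z): return unproj("scene",(185+(u-400)/4-.375,150+v/4-.375),z)
print("carton far rim",T(138,192,48),T(193,189,48),"near/soap left side",T(143,283,48),T(196,280,48))
print("mat",T(120,200,1),T(217,196,1),T(117,150,1),T(219,140,1))
print("scene rim",S(460,262,48),S(493,291,48),S(630,213,48)," bottom near",S(495,322,0))
for z in(200,300,400,500): print("wrist front",z,T(60,286,z).round(),T(235,290,z).round())
print("ledge front edge top",T(0,133,180),T(390,118,180))
E
```

```text
carton far rim [557.15156858  93.7159358   48.        ] [559.29221789  43.79182992  48.        ] near/soap left side [474.3974763   89.28783025  48.        ] [476.44991446  41.62318408  48.        ]
mat [556.37863713 114.27171362   1.        ] [559.04955586  23.03148402   1.        ] [604.13117335 117.15484257   1.        ] [612.62281495  20.66018437   1.        ]
scene rim [430.94495023  65.08480902  48.        ] [437.32523703  26.43191027  48.        ] [560.33070234  47.34126129  48.        ]  bottom near [443.95899617  43.06918113   0.        ]
wrist front 200 [461. 144. 200.] [456.   5. 200.]
wrist front 300 [454. 130. 300.] [449.   4. 300.]
wrist front 400 [447. 117. 400.] [442.   3. 400.]
wrist front 500 [439. 104. 500.] [435.   3. 500.]
ledge front edge top [588.63679141 196.01341126 180.        ] [ 597.53771614 -123.66520547  180.        ]
```

```bash
python3 - <<'E'
import cv2
from h import *
b=cv2.imread("pics/scene1.png")[0:260,100:360].copy()
b=cv2.convertScaleAbs(b,alpha=1.6,beta=25)
cv2.imwrite("pics/c2.png",cv2.resize(b,(598,598),interpolation=cv2.INTER_CUBIC))
for z in(89,167,250,300,400):
    for dx in(0,50): print(z,dx,((proj("scene",(400+dx,60,z))-[100,0])*2.3).round())
E
```

```text
89 0 [205. 481.]
89 50 [243. 467.]
167 0 [199. 431.]
167 50 [238. 416.]
250 0 [191. 371.]
250 50 [233. 358.]
300 0 [186. 333.]
300 50 [229. 320.]
400 0 [176. 248.]
400 50 [221. 236.]
```

View pics/c2.png

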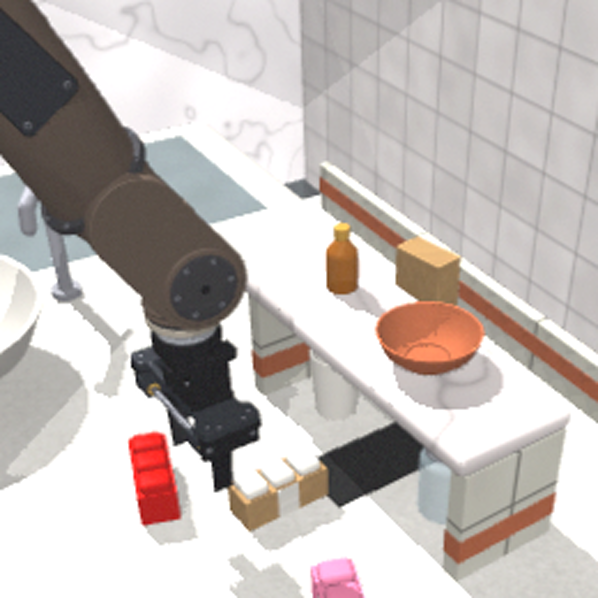

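{"api": "step_arm", "payload": {"moves": [{"tx": 0,"ty": 0,"tz": 20,"roll": 0},{"tx": 0,"ty": 0,"tz": 50,"roll": 0},{"tx": 0,"ty": 0,"tz": 70,"roll": 0},{"tx": 0,"ty": 0,"tz": 78,"roll": 0},{"tx": 0,"ty": 0,"tz": 78,"roll": 0},{"tx": 0,"ty": 0,"tz": 78,"roll": 0},{"tx": -41.6,"ty": 0,"tz": 78,"roll": 0},{"tx": -83,"ty": 0,"tz": 78,"roll": 0},{"tx": -83,"ty": 0,"tz": 78,"roll": 0},{"tx": -83,"ty": 0,"tz": 78,"roll": 0},{"tx": -83,"ty": 0,"tz": 78,"roll": 0}], "grip": 28}}

```text
t: 5.78
eef_pos: [488.3, 64.5, 12.1]
tcp_rot: [-3.142, 0.003, -3.087]
ft_force: [0.6, -1.2, 1.2]
opening: 0.522
grip_force: 30.0
```

```bash
python3 - <<'E'
from cell import env, optics
import cv2
s=env.state();print(s['eef_pos'],s['tcp_rot'],s['opening'])
for n in("scene","top"):
    cv2.imwrite(f"pics/{n}2.png",optics.read_camera(n)["pixels"])
a=cv2.imread("pics/top2.png")[150:262,185:285];b=cv2.imread("pics/scene2.png")[130:242,185:285]
cv2.imwrite("pics/c3.png",cv2.resize(cv2.hconcat([a,b]),None,fx=4,fy=4,interpolation=cv2.INTER_CUBIC))
E
```

```text
[488.30665227  64.50102215  12.05635838] [-3.14151056e+00  2.59371705e-03 -3.08733047e+00] 0.5215378876619124
```

View pics/c3.png

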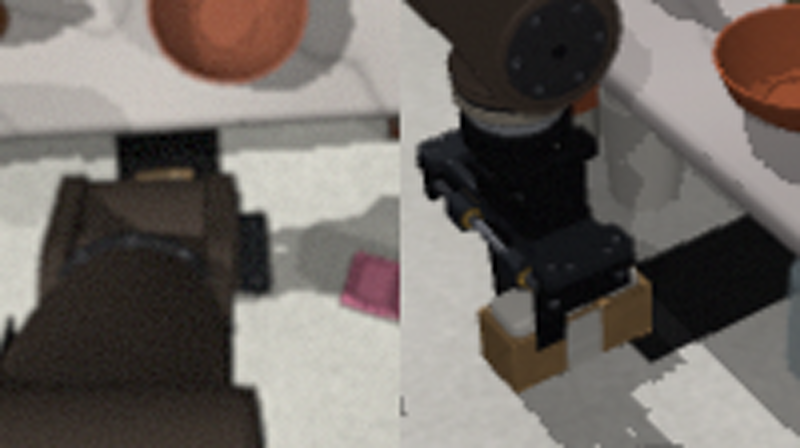

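The fingers were still closing, so they ended up straddling and gripping the carton, its near end at about (520,385) on the right-hand half. It is still aligned. I'll release it, back off, close first and then shove.

{"api": "step_arm", "payload": {"moves": [{"tx": 0,"ty": 0,"tz": 0,"roll": 0},{"tx": 0,"ty": 0,"tz": 0,"roll": 0},{"tx": 0,"ty": 0,"tz": 0,"roll": 0},{"tx": 0,"ty": 0,"tz": 0,"roll": 0},{"tx": 0,"ty": 0,"tz": 0,"roll": 0},{"tx": 0,"ty": 0,"tz": -30,"roll": 0},{"tx": 0,"ty": 0,"tz": -65,"roll": 0},{"tx": 0,"ty": 0,"tz": -75,"roll": 0},{"tx": 35,"ty": 0,"tz": -75,"roll": 0},{"tx": 70,"ty": 0,"tz": -75,"roll": 0},{"tx": 85,"ty": 0,"tz": -75,"roll": 0},{"tx": 85,"ty": 0,"tz": -75,"roll": 0}], "grip": 80}}

```text
t: 6.88
eef_pos: [399.2, 59.9, 86.0]
tcp_rot: [3.141, -0.003, -3.087]
ft_force: [0.0, -0.2, -0.6]
opening: 0.844
grip_force: 0.0
```

{"api": "step_arm", "payload": {"moves": [{"tx": 0,"ty": 0,"tz": 20,"roll": 0},{"tx": 0,"ty": 0,"tz": 50,"roll": 0},{"tx": 0,"ty": 0,"tz": 70,"roll": 0},{"tx": 0,"ty": 0,"tz": 78,"roll": 0},{"tx": 0,"ty": 0,"tz": 78,"roll": 0},{"tx": 0,"ty": 0,"tz": 78,"roll": 0},{"tx": 0,"ty": 0,"tz": 78,"roll": 0},{"tx": 0,"ty": 0,"tz": 78,"roll": 0},{"tx": 0,"ty": 0,"tz": 78,"roll": 0},{"tx": 0,"ty": 0,"tz": 78,"roll": 0},{"tx": 0,"ty": 0,"tz": 78,"roll": 0},{"tx": 0,"ty": 0,"tz": 78,"roll": 0}], "grip": 28}}

```text
t: 7.88
eef_pos: [402.8, 59.9, 8.2]
tcp_rot: [3.142, 0.001, -3.087]
ft_force: [0.0, -0.1, -0.6]
opening: 0.296
grip_force: 0.0
```

```bash
python3 - <<'E'
from cell import env, optics
import cv2
s=env.state();print(s['eef_pos'],s['tcp_rot'],s['opening']*95)
for n in("scene","top"):
    cv2.imwrite(f"pics/{n}3.png",optics.read_camera(n)["pixels"])
a=cv2.imread("pics/top3.png")[150:262,185:285];b=cv2.imread("pics/scene3.png")[130:242,185:285]
cv2.imwrite("pics/c4.png",cv2.resize(cv2.hconcat([a,b]),None,fx=4,fy=4,interpolation=cv2.INTER_CUBIC))
E
```

```text
[402.80021777  59.90630187   8.22043769] [ 3.14155260e+00  5.52881124e-04 -3.08732190e+00] 28.165341118878946
```

View pics/c4.png

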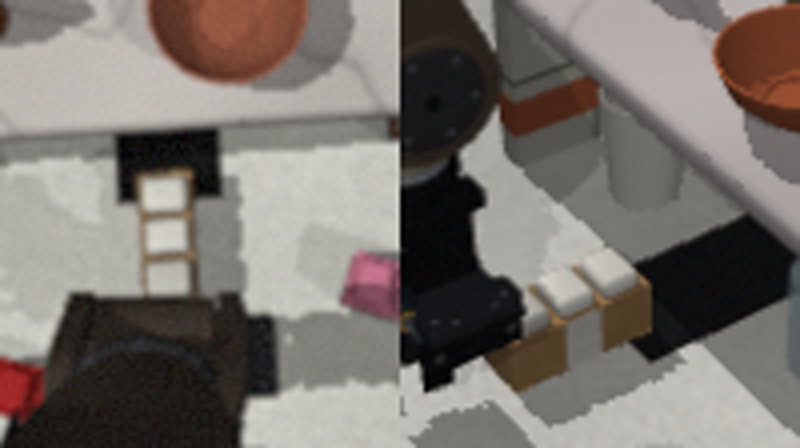

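{"api": "step_arm", "payload": {"moves": [{"tx": -41.6,"ty": 0,"tz": 0,"roll": 0},{"tx": -83,"ty": 0,"tz": 0,"roll": 0},{"tx": -83,"ty": 0,"tz": 0,"roll": 0},{"tx": -83,"ty": 0,"tz": 0,"roll": 0},{"tx": -83,"ty": 0,"tz": 0,"roll": 0},{"tx": -42,"ty": 0,"tz": 0,"roll": 0},{"tx": 0,"ty": 0,"tz": 0,"roll": 0},{"tx": 0,"ty": 0,"tz": 0,"roll": 0}], "grip": 28}}

```text
t: 8.65
eef_pos: [392.5, 60.0, 7.7]
tcp_rot: [3.141, -0.01, -3.087]
ft_force: [0.2, -0.2, 1.0]
opening: 0.292
grip_force: 0.0
```

```bash
cat > m.py <<'E'
import cv2,sys
from h import *
k=sys.argv[1]
try: a=cv2.imread(f"pics/top{k}.png").astype(int)
except Exception: a=None
if a is None or len(sys.argv)>2:
    from cell import env,optics
    for n in("scene","top"): cv2.imwrite(f"pics/{n}{k}.png",optics.read_camera(n)["pixels"])
    s=env.state(); print(s['t'],s['eef_pos'].round(1),s['ft_force'].round(1))
    a=cv2.imread(f"pics/top{k}.png").astype(int)
for c in(220,223,226,229,232): print(c,a[175:228,c].mean(1).round().astype(int).tolist())
print("brownness r-b col226",(a[175:228,226,2]-a[175:228,226,0]).tolist())
E
python3 m.py 3; python3 m.py 4 x; python3 -c "
from h import *
for x in range(560,620,10): print(x,proj('top',(x,69,48)).round(1),proj('top',(x-120,63,48)).round(1))"
```

```text
220 [188, 189, 189, 192, 187, 179, 157, 110, 48, 17, 13, 11, 14, 8, 14, 16, 22, 37, 68, 109, 132, 142, 144, 144, 143, 146, 142, 127, 115, 114, 120, 137, 137, 133, 134, 138, 139, 139, 134, 137, 132, 128, 133, 141, 139, 132, 144, 152, 138, 78, 35, 38, 44]
223 [190, 188, 190, 190, 186, 176, 151, 102, 42, 14, 10, 7, 6, 17, 21, 13, 20, 40, 75, 126, 175, 199, 204, 205, 206, 211, 203, 172, 118, 116, 159, 193, 203, 205, 205, 209, 208, 189, 138, 103, 120, 163, 183, 185, 189, 188, 188, 187, 145, 76, 34, 38, 46]
226 [191, 191, 186, 188, 185, 172, 144, 92, 36, 15, 7, 18, 13, 24, 20, 22, 25, 45, 93, 141, 187, 198, 202, 202, 205, 207, 196, 161, 114, 129, 178, 200, 200, 201, 202, 203, 199, 170, 115, 104, 129, 167, 183, 182, 183, 185, 188, 183, 143, 71, 28, 38, 46]
229 [191, 190, 190, 190, 183, 167, 133, 77, 25, 9, 16, 2, 10, 22, 18, 22, 36, 79, 122, 149, 181, 190, 197, 196, 200, 202, 188, 152, 113, 132, 181, 198, 204, 198, 204, 203, 196, 158, 106, 109, 143, 174, 179, 182, 182, 184, 186, 177, 135, 67, 30, 43, 48]
232 [189, 188, 188, 186, 179, 160, 121, 60, 21, 14, 14, 23, 16, 14, 23, 19, 28, 61, 93,
[... 1550 characters left out ...]
, 72, 80, 81, 101, 94, 78, 76, 76, 81, 86, 82, 87, 91, 107, 99, 95, 150, 189, 198, 197, 195, 194, 196, 194, 193, 191, 190, 189, 191, 195, 195, 193, 182, 136, 69, 32]
brownness r-b col226 [10, 13, 12, 10, 11, 10, 9, 4, 6, 14, 25, 14, 11, 14, 11, 12, 12, 13, 10, 15, 32, 21, 10, 9, 12, 12, 12, 11, 11, 9, 25, 48, 26, 9, 8, 7, 9, 9, 11, 9, 11, 10, 9, 9, 10, 8, 10, 10, 9, 10, 10, 9, 10]
560 [225.9 196.8] [227.7 229.9]
570 [225.9 194. ] [227.7 227.1]
580 [225.9 191.3] [227.7 224.3]
590 [225.9 188.6] [227.7 221.5]
600 [225.9 185.9] [227.7 218.7]
610 [225.9 183.2] [227.7 216. ][ WARN:0@0.009] global loadsave.cpp:275 findDecoder imread_('pics/top4.png'): can't open/read file: check file path/integrity
```

{"api": "step_arm", "payload": {"moves": [{"tx": 0,"ty": 0,"tz": -40,"roll": 0},{"tx": 0,"ty": 0,"tz": -80,"roll": 0},{"tx": 0,"ty": 0,"tz": -120,"roll": 0},{"tx": 0,"ty": 0,"tz": -120,"roll": 0},{"tx": 0,"ty": 0,"tz": -120,"roll": 0},{"tx": 0,"ty": 0,"tz": -120,"roll": 0},{"tx": 0,"ty": 0,"tz": -120,"roll": 0}], "grip": 28}}

```text
t: 9.33
eef_pos: [402.3, 59.9, 127.1]
tcp_rot: [3.141, -0.001, -3.087]
ft_force: [0.3, 0.0, -0.3]
opening: 0.293
grip_force: 0.0
```

```bash
cat > log.py <<'E'
from cell import env
import json
s=env.state(); r=[s['t']]+s['eef_pos'].round(2).tolist()+s['joints'].round(5).tolist()+s['qvel'].round(4).tolist()
open('log.txt','a').write(json.dumps(r)+"\n")
E
python3 log.py
```

{"api": "step_arm", "payload": {"moves": [{"tx": -41.6,"ty": 0,"tz": 0,"roll": 0}]}}

```text
t: 9.42
eef_pos: [438.2, 62.2, 126.4]
tcp_rot: [3.141, -0.008, -3.087]
ft_force: [1.6, -0.2, 0.1]
opening: 0.294
grip_force: 0.0
```

```bash
python3 log.py
```

{"api": "step_arm", "payload": {"moves": [{"tx": -41.6,"ty": 0,"tz": 0,"roll": 0}]}}

```text
t: 9.5
eef_pos: [485.5, 64.5, 126.9]
tcp_rot: [3.141, -0.003, -3.087]
ft_force: [1.0, -0.5, -0.4]
opening: 0.292
grip_force: 0.0
```

```bash
python3 log.py
```

{"api": "step_arm", "payload": {"moves": [{"tx": -41.6,"ty": 0,"tz": 0,"roll": 0}]}}

```text
t: 9.58
eef_pos: [528.5, 66.7, 126.6]
tcp_rot: [3.141, -0.002, -3.087]
ft_force: [0.3, -0.1, -0.6]
opening: 0.293
grip_force: 0.0
```

```bash
python3 log.py
```

{"api": "step_arm", "payload": {"moves": [{"tx": 0,"ty": 0,"tz": 0,"roll": 0}]}}

```text
t: 9.67
eef_pos: [533.3, 66.6, 126.2]
tcp_rot: [3.142, 0.002, -3.088]
ft_force: [-1.8, 0.1, -1.2]
opening: 0.297
grip_force: 0.0
```

```bash
python3 log.py
```

{"api": "step_arm", "payload": {"moves": [{"tx": 0,"ty": 0,"tz": 0,"roll": 0}]}}

```text
t: 9.75
eef_pos: [527.9, 66.6, 125.7]
tcp_rot: [3.141, -0.003, -3.087]
ft_force: [-1.0, -0.2, 0.1]
opening: 0.296
grip_force: 0.0
```

```bash
python3 log.py; cut -c1-200 log.txt
```

```text
[9.3333, 402.35, 59.86, 127.13, -0.0151, 0.27966, 2.13817, 0.00015, 0.72527, -1.64011, -0.0008, 0.0112, 0.0029, -0.0006, 0.0024, 0.0015]
[9.4167, 438.17, 62.23, 126.43, -0.0084, 0.32875, 2.05677, 4e-05, 0.76427, -1.63369, 0.0769, 0.7037, -1.2659, -0.0008, 0.4677, 0.088]
[9.5, 485.47, 64.47, 126.93, -0.00299, 0.38512, 1.95367, 0.0001, 0.80568, -1.62795, 0.063, 0.6574, -1.1874, 0.0001, 0.4947, 0.0631]
[9.5833, 528.47, 66.74, 126.65, 0.00155, 0.43904, 1.85433, 0.0001, 0.85041, -1.6234, 0.0527, 0.6385, -1.1811, 0.0008, 0.535, 0.0537]
[9.6667, 533.34, 66.6, 126.22, 0.00124, 0.4442, 1.84609, 0.00016, 0.84954, -1.62342, -0.0001, -0.0576, 0.1621, -0.0004, -0.0336, -0.0081]
[9.75, 527.88, 66.62, 125.68, 0.00132, 0.43999, 1.85602, 0.0001, 0.8488, -1.6237, 0.0015, -0.0417, 0.0732, -0.0016, -0.0031, -0.0037]
```

{"api": "step_arm", "payload": {"moves": [{"tx": 41.6,"ty": 0,"tz": 0,"roll": 0},{"tx": 83.2,"ty": 0,"tz": 0,"roll": 0}]}}

```text
t: 9.92
eef_pos: [442.2, 62.1, 126.1]
tcp_rot: [3.141, -0.003, -3.087]
ft_force: [-0.4, 0.2, 0.2]
opening: 0.294
grip_force: 0.0
```

```bash
python3 log.py
```

{"api": "step_arm", "payload": {"moves": [{"tx": -41.6,"ty": 0,"tz": 0,"roll": 0}]}}

```text
t: 10.0
eef_pos: [451.0, 64.7, 118.9]
tcp_rot: [3.139, -0.047, -3.086]
ft_force: [-2.3, 0.3, -1.7]
opening: 0.295
grip_force: 0.0
```

```bash
python3 log.py
```

{"api": "step_arm", "payload": {"moves": [{"tx": -41.6,"ty": 0,"tz": 0,"roll": 0}]}}

```text
t: 10.08
eef_pos: [517.9, 66.8, 125.4]
tcp_rot: [3.141, -0.013, -3.087]
ft_force: [3.6, 0.8, 1.2]
opening: 0.294
grip_force: 0.0
```

```bash
python3 log.py
```

{"api": "step_arm", "payload": {"moves": [{"tx": 41.6,"ty": 0,"tz": 0,"roll": 0}]}}

```text
t: 10.17
eef_pos: [505.6, 64.0, 128.5]
tcp_rot: [-3.141, 0.018, -3.088]
ft_force: [0.9, 0.0, 1.6]
opening: 0.295
grip_force: 0.0
```

```bash
python3 log.py
```

{"api": "step_arm", "payload": {"moves": [{"tx": 20,"ty": 0,"tz": 0,"roll": 0}]}}

```text
t: 10.25
eef_pos: [465.8, 63.2, 125.9]
tcp_rot: [3.141, -0.003, -3.087]
ft_force: [-0.8, 0.9, 1.0]
opening: 0.29
grip_force: 0.0
```

```bash
python3 log.py
```

{"api": "step_arm", "payload": {"moves": [{"tx": 0,"ty": 0,"tz": 0,"roll": 0},{"tx": 0,"ty": 0,"tz": 0,"roll": 0},{"tx": 0,"ty": 0,"tz": 0,"roll": 0},{"tx": 0,"ty": 0,"tz": 0,"roll": 0},{"tx": 0,"ty": 0,"tz": 0,"roll": 0}]}}

```text
t: 10.67
eef_pos: [466.0, 63.3, 127.9]
tcp_rot: [3.142, 0.0, -3.087]
ft_force: [-0.5, -0.5, 0.8]
opening: 0.297
grip_force: 0.0
```

```bash
python3 log.py; cat > an.py <<'E'
import json,numpy as np
from scipy.optimize import least_squares
L=np.array([json.loads(l) for l in open('log.txt')])
r=lambda q:q  # planar: x ~ a+L1 sin q2+L2 sin(q2+q3+c)+L3 sin(q2+q3+q5)
def fk(p,q): 
    a,h,L1,L2,c,L3=p; s=q[:,1]+q[:,2]
    t=s+q[:,4]
    return np.c_[a+L1*np.sin(q[:,1])+L2*np.sin(s+c)+L3*np.sin(t), h+L1*np.cos(q[:,1])+L2*np.cos(s+c)+L3*np.cos(t)]
q=L[:,4:10]; rad=np.c_[L[:,1]*np.cos(q[:,0])+L[:,2]*np.sin(q[:,0]),L[:,3]]
Q=np.vstack([q,[1.163,.49149,1.55939,0,1.0917,-.1056],[-.01485,.34918,2.18518,0,.61074,-1.64]])
X=np.vstack([rad,[185.65*np.cos(1.1634)+596.54*np.sin(1.1634),188.93],[399.77-.89,88.9]])
f=least_squares(lambda p:(fk(p,Q)-X).ravel(),[0,130,600,570,0.,200])
print(f.x.round(3),np.abs(f.fun).max())
e=1e-4
for l in L:
    qq=l[4:10][None];v=(fk(f.x,qq+e*l[10:16])-fk(f.x,qq-e*l[10:16]))/(2*e)
    print(l[:4],v.round(0))
E
python3 an.py
```

```text
[-7.70000e-02  1.96605e+02  5.86930e+02  4.13192e+02  1.04000e-01
  2.97198e+02] 0.02259939017767465
[  9.3333 402.35    59.86   127.13  ] [[-3. -5.]]
[  9.4167 438.17    62.23   126.43  ] [[604.   7.]]
[  9.5  485.47  64.47 126.93] [[536.  -4.]]
[  9.5833 528.47    66.74   126.65  ] [[506.  -7.]]
[  9.6667 533.34    66.6    126.22  ] [[-83. -15.]]
[  9.75 527.88  66.62 125.68] [[-40.   2.]]
[  9.9167 442.24    62.05   126.13  ] [[-542.    0.]]
[ 10.   451.02  64.68 118.87] [[824.  66.]]
[ 10.0833 517.91    66.78   125.41  ] [[683.  48.]]
[ 10.1667 505.61    64.     128.53  ] [[-757.  -41.]]
[ 10.25 465.85  63.22 125.9 ] [[-317.   -4.]]
[ 10.6667 465.95    63.29   127.89  ] [[1. 1.]]
```

```bash
cat > sim.py <<'E'
import numpy as np
from scipy.optimize import least_squares
H=1/12; n=84; dt=H/n
def sim(cmd,p,x0=None):
    # cmd: positions at row ends (first = start, at rest); 2nd order w/ optional delay and vel feedforward
    w,z,d,ff=p; ref=np.concatenate([[cmd[0]]]+[np.linspace(cmd[i],cmd[i+1],n+1)[1:] for i in range(len(cmd)-1)])
    k=int(round(d/dt)); ref=np.concatenate([np.full(k,ref[0]),ref])[:len(ref)] if k else ref
    rv=np.gradient(ref,dt); x=cmd[0];v=0;X=[x];V=[v]
    for r,u in zip(ref[1:],rv[1:]):
        a=w*w*(r-x)+2*z*w*(ff*u-v); v+=a*dt; x+=v*dt; X.append(x);V.append(v)
    return np.array(X),np.array(V)
obs=[(0,402.35,-3),(1,438.17,604),(2,485.47,536),(3,528.47,506),(4,533.34,-83),(5,527.88,-40),(7,442.24,-542),(8,451.02,824),(9,517.91,683),(10,505.61,-757),(11,465.85,-317)]
s=41.54
rows=np.array([0,1,2,3,3,3,2,1,2,3,2,1.519])*s
def res(p):
    X,V=sim(p[4]+rows,p[:4]); return np.concatenate([[X[i*n]-x for i,x,_ in obs],[(V[i*n]-v)/12 for i,_,v in obs]])
best=None
for d in np.arange(0,.045,.004):
    f=least_squares(lambda q:res([q[0],q[1],d,q[2],q[3]]),[35,.5,.3,402.8])
    if best is None or f.cost<best[0]: best=(f.cost,[f.x[0],f.x[1],d,f.x[2],f.x[3]],f.fun)
P=best[1]
if __name__=="__main__":
    print(best[0],np.round(P,4));print(best[2].round(1))
    X,V=sim(P[4]+rows,P[:4])
    for i in range(7*n,11*n,n//6): print(round(i/n,2),X[i].round(1),V[i].round(0))
E
python3 sim.py; python3 - <<'E'
import json
for l in open('log.txt'): r=json.loads(l); print(max(map(abs,r[10:])),end=' ')
E
```

```text
135.7525227290396 [2.164970e+01 8.864000e-01 1.600000e-02 1.260700e+00 4.000676e+02]
[-2.3 -7.3 -2.9 -1.   5.3  0.6 -0.1  7.9  2.5  1.2 -3.9  0.2  3.2  3.2
  0.6 -5.  -3.  -2.8 -4.4 -2.8  0.1  0.2]
7.0 442.1 -576.0
7.17 434.2 -560.0
7.33 430.2 -38.0
7.5 432.7 347.0
7.67 439.4 581.0
7.83 448.5 711.0
8.0 458.9 771.0
8.17 469.8 787.0
8.33 480.7 776.0
8.5 491.3 750.0
8.67 501.4 717.0
8.83 511.2 683.0
9.0 520.4 650.0
9.17 529.2 620.0
9.33 534.0 85.0
9.5 532.0 -310.0
9.67 525.8 -552.0
9.83 517.0 -690.0
10.0 506.8 -756.0
10.17 496.2 -776.0
10.33 486.3 -636.0
10.5 478.4 -516.0
10.67 472.0 -426.0
10.83 466.6 -361.0
0.0112 1.2659 1.1874 1.1811 0.1621 0.0732 1.1734 1.693 1.4637 1.6274 0.6535 0.0017
  cost_new = 0.5 * np.dot(f_new, f_new)
```

```bash
python3 - <<'E'
from sim import *
for name,r in dict(full=[2,1,0,1,0,0,0],f85=[2,1,0,.85,0,0,0],one=[1,0,1,0,0,0]).items():
    X,V=sim(500+np.array(r)*s,P[:4]); b=r.index(0)*n
    print(name,"min",X[b:].min().round(1),"peak",X[b+n//2:].max().round(1),"vmax",V.max().round())
    for i in range(b,b+int(2.2*n),n//6): print(round((i-b)/n,2),X[i].round(1),V[i].round(),end=' | ')
    print()
E
```

```text
full min 488.6 peak 536.5 vmax 787.0
0.0 500.5 -575.0 | 0.17 492.7 -559.0 | 0.33 488.6 -38.0 | 0.5 491.1 346.0 | 0.67 497.8 580.0 | 0.83 507.0 710.0 | 1.0 517.3 771.0 | 1.17 528.2 787.0 | 1.33 535.5 267.0 | 1.5 536.0 -132.0 | 1.67 532.1 -390.0 | 1.83 525.5 -547.0 | 2.0 517.1 -635.0 | 2.17 508.0 -676.0 | 
f85 min 488.3 peak 529.7 vmax 690.0
0.0 500.5 -575.0 | 0.17 492.7 -559.0 | 0.33 488.3 -76.0 | 0.5 490.1 280.0 | 0.67 495.8 497.0 | 0.83 503.7 618.0 | 1.0 512.7 675.0 | 1.17 522.2 690.0 | 1.33 528.7 248.0 | 1.5 529.4 -94.0 | 1.67 526.4 -315.0 | 1.83 520.9 -451.0 | 2.0 514.0 -528.0 | 2.17 506.4 -566.0 | 
one min 492.5 peak 538.1 vmax 737.0
0.0 510.7 -642.0 | 0.17 501.7 -648.0 | 0.33 496.4 -132.0 | 0.5 497.6 255.0 | 0.67 503.1 497.0 | 0.83 511.2 638.0 | 1.0 520.6 710.0 | 1.17 530.7 737.0 | 1.33 537.4 227.0 | 1.5 537.4 -164.0 | 1.67 533.2 -414.0 | 1.83 526.2 -566.0 | 2.0 517.6 -649.0 | 2.17 508.3 -687.0 |
  cost_new = 0.5 * np.dot(f_new, f_new)
```

```bash
cat > opt.py <<'E'
from sim import *
from scipy.optimize import differential_evolution
def carton(X,V,N,mu):
    c=N;v=0.;rel=N
    for x,f in zip(X,V):
        v=max(0,v-mu*9810*dt); c+=v*dt
        if x+10>=c: 
            c=x+10
            if f>v: v=f
            rel=c
    return c+v*v/(2*mu*9810),rel,(v*v+2*mu*9810*(c-rel))**.5
# test check: shove 1
X,V=sim(402.8+np.array([0,1,2,2,2])*s,P[:4])
for mu in(.3,.35,.4,.45,.5): print("mu",mu,np.round(carton(X,V,455,mu),1),X.max().round(1))
def build(q):
    d1,d2,f1,f2,f3,A=q; c=[A,A-d1,A-d1-d2]
    for f in(f1,f2,f3): c.append(c[-1]+f)
    return np.array(c+[c[-1]-41.5,c[-1]-60,c[-1]-60])
def cost(q,N,mu=.45):
    c=build(q);X,V=sim(c,P[:4]); pen=max(0,X.max()-546)*20+max(0,X[:2*n].max()-(N-12))*20+max(0,400-c.min())*20
    return -carton(X,V,N,mu)[0]+pen
if __name__=="__main__":
  for N in(500,523.5):
    f=differential_evolution(cost,[(0,41.6)]*5+[(440,512)],args=(N,),maxiter=25,popsize=8,seed=1,workers=-1,updating='deferred')
    c=build(f.x);X,V=sim(c,P[:4]);print(N,c.round(1),X.max().round(1),[np.round(carton(X,V,N,m),1).tolist() for m in(.35,.45,.55)])
E
python3 -W ignore opt.py
```

```text
mu 0.3 [556.5 503.8 557.1] 502.0
mu 0.35 [548.9 503.8 556.7] 502.0
mu 0.4 [543.2 503.8 556.4] 502.0
mu 0.45 [538.8 503.8 556.1] 502.0
mu 0.5 [535.3 503.8 555.9] 502.0
500 [486.6 485.8 482.9 493.  498.8 539.9 498.4 479.9 479.9] 545.1 [[606.0, 550.6, 616.3], [593.6, 550.6, 615.8], [585.7, 550.6, 615.4]]
523.5 [489.3 480.9 466.  486.6 498.1 539.3 497.8 479.3 479.3] 546.0 [[603.6, 551.8, 596.2], [592.0, 551.8, 595.7], [584.7, 551.8, 595.2]]
```

Free sliding looks too short for the friction I measured, and a vertical tool can't follow the carton under the ledge. So I'll test, well above everything, what the arm does at the edge of its reach. If it gives up orientation there, I may get a tilted tool.

{"api": "step_arm", "payload": {"moves": [{"tx": 0,"ty": 0,"tz": -41,"roll": 0},{"tx": 0,"ty": 0,"tz": -82,"roll": 0},{"tx": 0,"ty": 0,"tz": -123,"roll": 0},{"tx": 0,"ty": 0,"tz": -164,"roll": 0},{"tx": 0,"ty": 0,"tz": -205,"roll": 0},{"tx": 0,"ty": 0,"tz": -246,"roll": 0},{"tx": -30,"ty": 0,"tz": -275,"roll": 0},{"tx": -71,"ty": 0,"tz": -280,"roll": 0},{"tx": -112,"ty": 0,"tz": -280,"roll": 0},{"tx": -153,"ty": 0,"tz": -280,"roll": 0},{"tx": -194,"ty": 0,"tz": -280,"roll": 0},{"tx": -235,"ty": 0,"tz": -280,"roll": 0}]}}

```text
t: 11.67
eef_pos: [702.2, 76.1, 407.7]
tcp_rot: [3.142, 0.0, -3.087]
ft_force: [0.3, 0.3, 0.6]
opening: 0.292
grip_force: 0.0
```

{"api": "step_arm", "payload": {"moves": [{"tx": -41,"ty": 0,"tz": 0,"roll": 0},{"tx": -82,"ty": 0,"tz": 0,"roll": 0},{"tx": -123,"ty": 0,"tz": 0,"roll": 0},{"tx": -164,"ty": 0,"tz": 0,"roll": 0},{"tx": -205,"ty": 0,"tz": 0,"roll": 0},{"tx": -246,"ty": 0,"tz": 0,"roll": 0}]}}

```text
t: 12.17
eef_pos: [869.3, 84.0, 392.3]
tcp_rot: [3.141, 0.012, -3.087]
ft_force: [-21.6, -2.2, 25.7]
opening: 0.296
grip_force: 0.0
```

{"api": "step_arm", "payload": {"moves": [{"tx": 0,"ty": 0,"tz": 0,"roll": 0}]}}

```text
t: 12.25
eef_pos: [870.8, 83.7, 378.9]
tcp_rot: [3.14, -0.006, -3.088]
ft_force: [0.8, -0.2, -3.5]
opening: 0.294
grip_force: 0.0
```

```bash
python3 -c "
from cell import env
s=env.state();print(s['t'],s['eef_pos'],s['tcp_rot'],s['joints'].round(3))"
```

```text
12.25 [870.84827168  83.65844524 378.8579073 ] [ 3.13995454 -0.0059271  -3.08777134] [ 2.000e-02  1.002e+00  5.800e-02  2.000e-03  2.087e+00 -1.604e+00]
```

```bash
cat > opt2.py <<'E'
from opt import *
def build2(q): 
    c=q[0]+np.concatenate([[0],np.cumsum(q[2:])]); return np.append(c,[c[-1]-41.5,c[-1]-60,c[-1]-60])
def cost2(q,mu):
    c=build2(q);X,V=sim(c,P[:4]);
    return -carton(X,V,q[1],mu)[0]+max(0,X.max()-547)*20+max(0,405-c.min())*20
if __name__=="__main__":
  for k in(3,5):
    f=differential_evolution(cost2,[(440,515),(495,550)]+[(-41.5,41.5)]*k,args=(.65,),maxiter=60,popsize=8,seed=2,workers=-1,updating='deferred')
    c=build2(f.x);X,V=sim(c,P[:4]);print(k,f.x.round(1),X.max().round(1),[np.round(carton(X,V,f.x[1],m),1).tolist() for m in(.45,.65)],flush=True)
E
time timeout 400 python3 -W ignore opt2.py | grep -v ^mu
```

```text
3 [492.9 530.2 -12.5  18.5  41.5] 547.0 [[596.1, 552.6, 620.0], [582.6, 552.6, 619.0]]
5 [500.2 513.9  41.5 -24.8 -19.   24.5 -20.4] 547.0 [[597.6, 550.6, 644.3], [583.1, 550.6, 643.3]]
real	0m8.625s
user	0m11.685s
sys	0m0.448s
```

The vertical orientation is strictly kept, so no tilt. The last part therefore has to be ballistic: hold the near end, swing forward from a small height and release. The rail then stops the carton, and a low drop avoids the friction. I'll rehearse the swing in the air first.

```bash
python3 -W ignore - <<'E'
from sim import *
for k in(1,.5,0,-.4): 
    X,V=sim(507+np.array([1,0,1,1-k,1-k,1-k])*s,P[:4]); print(k,X[2*n:].max().round(1),[(X[2*n+i].round(1),V[2*n+i].round()) for i in range(-14,50,14)])
E
```

```text
1 545.1 [(np.float64(518.2), np.float64(638.0)), (np.float64(527.6), np.float64(710.0)), (np.float64(537.7), np.float64(737.0)), (np.float64(544.4), np.float64(227.0)), (np.float64(544.4), np.float64(-164.0))]
0.5 547.9 [(np.float64(518.2), np.float64(638.0)), (np.float64(527.6), np.float64(710.0)), (np.float64(537.7), np.float64(737.0)), (np.float64(545.3), np.float64(354.0)), (np.float64(547.8), np.float64(57.0))]
0 555.5 [(np.float64(518.2), np.float64(638.0)), (np.float64(527.6), np.float64(710.0)), (np.float64(537.7), np.float64(737.0)), (np.float64(546.2), np.float64(481.0)), (np.float64(551.2), np.float64(277.0))]
-0.4 573.9 [(np.float64(518.2), np.float64(638.0)), (np.float64(527.6), np.float64(710.0)), (np.float64(537.7), np.float64(737.0)), (np.float64(546.9), np.float64(583.0)), (np.float64(554.0), np.float64(454.0))]
```

{"api": "step_arm", "payload": {"moves": [{"tx": 40,"ty": 0,"tz": 0,"roll": 0},{"tx": 80,"ty": 0,"tz": 0,"roll": 0},{"tx": 120,"ty": 0,"tz": 0,"roll": 0},{"tx": 160,"ty": 0,"tz": 0,"roll": 0},{"tx": 200,"ty": 0,"tz": 0,"roll": 0},{"tx": 240,"ty": 0,"tz": 0,"roll": 0},{"tx": 280,"ty": 0,"tz": 0,"roll": 0},{"tx": 320,"ty": 0,"tz": 0,"roll": 0},{"tx": 325,"ty": 0,"tz": 40,"roll": 0},{"tx": 325,"ty": 0,"tz": 80,"roll": 0},{"tx": 325,"ty": 0,"tz": 120,"roll": 0},{"tx": 325,"ty": 0,"tz": 160,"roll": 0}], "grip": 95}}

```text
t: 13.25
eef_pos: [549.5, 66.8, 253.3]
tcp_rot: [3.141, 0.027, -3.087]
ft_force: [2.3, -0.4, -0.6]
opening: 0.993
grip_force: 0.0
```

{"api": "step_arm", "payload": {"moves": [{"tx": 0,"ty": 0,"tz": 35,"roll": 0},{"tx": 0,"ty": 0,"tz": 65,"roll": 0},{"tx": 0,"ty": 0,"tz": 65,"roll": 0},{"tx": 0,"ty": 0,"tz": 65,"roll": 0},{"tx": 0,"ty": 0,"tz": 65,"roll": 0}]}}

```text
t: 13.67
eef_pos: [552.7, 66.9, 188.5]
tcp_rot: [3.141, 0.022, -3.087]
ft_force: [0.5, -0.1, -0.1]
opening: 1.0
grip_force: 0.0
```

```bash
cp log.txt log1.txt; python3 log.py; tail -1 log.txt
```

```text
[13.6667, 552.65, 66.86, 188.49, 0.00081, 0.3859, 1.745, 0.00204, 0.98868, -1.6254, 0.0013, -0.0096, -0.0014, 0.0, -0.0038, 0.001]
```

The arm kept a small forward tilt (0.022 rad) after being pushed past its reach, so the tilt does remain in the commanded pose. About 0.3 rad would let the fingers follow the carton under the ledge. I'll try building up more.

{"api": "step_arm", "payload": {"moves": [{"tx": 0,"ty": 0,"tz": -41,"roll": 0},{"tx": 0,"ty": 0,"tz": -82,"roll": 0},{"tx": 0,"ty": 0,"tz": -123,"roll": 0},{"tx": -10,"ty": 0,"tz": -163,"roll": 0},{"tx": -40,"ty": 0,"tz": -190,"roll": 0},{"tx": -80,"ty": 0,"tz": -200,"roll": 0},{"tx": -121,"ty": 0,"tz": -205,"roll": 0},{"tx": -162,"ty": 0,"tz": -210,"roll": 0},{"tx": -203,"ty": 0,"tz": -210,"roll": 0},{"tx": -244,"ty": 0,"tz": -210,"roll": 0},{"tx": -285,"ty": 0,"tz": -210,"roll": 0},{"tx": -310,"ty": 0,"tz": -210,"roll": 0}]}}

```text
t: 14.67
eef_pos: [842.1, 82.3, 405.0]
tcp_rot: [3.141, 0.021, -3.087]
ft_force: [0.8, -0.1, 0.5]
opening: 0.999
grip_force: 0.0
```

{"api": "step_arm", "payload": {"moves": [{"tx": -41,"ty": 0,"tz": 0,"roll": 0},{"tx": -82,"ty": 0,"tz": 0,"roll": 0},{"tx": -123,"ty": 0,"tz": 0,"roll": 0},{"tx": -164,"ty": 0,"tz": 0,"roll": 0}]}}

```text
t: 15.0
eef_pos: [892.8, 82.4, 367.2]
tcp_rot: [3.14, 0.044, -3.088]
ft_force: [-0.3, -0.0, 1.2]
opening: 1.001
grip_force: 0.0
```

{"api": "step_arm", "payload": {"moves": [{"tx": -41,"ty": 0,"tz": 0,"roll": 0},{"tx": -82,"ty": 0,"tz": 0,"roll": 0},{"tx": -123,"ty": 0,"tz": 0,"roll": 0},{"tx": -164,"ty": 0,"tz": 0,"roll": 0}]}}

```text
t: 15.33
eef_pos: [919.0, 81.1, 334.0]
tcp_rot: [3.139, 0.074, -3.087]
ft_force: [0.1, -0.0, -0.3]
opening: 1.0
grip_force: 0.0
```

```bash
python3 log.py; tail -1 log.txt
```

```text
[15.3333, 919.04, 81.06, 333.99, 0.01472, 1.05835, 0.04734, 0.00591, 1.96163, -1.60783, -0.0059, 0.1104, 0.0015, 0.0006, -0.1026, -0.0059]
```

{"api": "step_arm", "payload": {"moves": [{"tx": -34,"ty": 0,"tz": -22,"roll": 0},{"tx": -68,"ty": 0,"tz": -44,"roll": 0},{"tx": -102,"ty": 0,"tz": -66,"roll": 0},{"tx": -136,"ty": 0,"tz": -88,"roll": 0}]}}

```text
t: 15.67
eef_pos: [917.8, 78.1, 353.7]
tcp_rot: [3.138, 0.101, -3.088]
ft_force: [1.1, -0.6, -0.3]
opening: 1.001
grip_force: 0.0
```

{"api": "step_arm", "payload": {"moves": [{"tx": -340,"ty": 0,"tz": -220,"roll": 0},{"tx": -340,"ty": 0,"tz": -220,"roll": 0},{"tx": -340,"ty": 0,"tz": -220,"roll": 0},{"tx": -340,"ty": 0,"tz": -220,"roll": 0}]}}

```text
t: 16.0
eef_pos: [913.3, 74.2, 378.8]
tcp_rot: [3.137, 0.128, -3.088]
ft_force: [-0.2, 0.3, 0.0]
opening: 0.995
grip_force: 0.0
```

```bash
python3 log.py; tail -1 log.txt
```

```text
[16.0, 913.34, 74.2, 378.81, 0.0057, 1.00962, 0.04742, 0.01124, 1.95684, -1.61432, -0.011, -0.0519, 0.0012, 0.0015, 0.0587, -0.0105]
```

{"api": "step_arm", "payload": {"moves": [{"tx": -400,"ty": 0,"tz": -130,"roll": 0},{"tx": -400,"ty": 0,"tz": -130,"roll": 0},{"tx": -400,"ty": 0,"tz": -130,"roll": 0},{"tx": -400,"ty": 0,"tz": -130,"roll": 0},{"tx": -400,"ty": 0,"tz": -130,"roll": 0},{"tx": -400,"ty": 0,"tz": -130,"roll": 0},{"tx": -400,"ty": 0,"tz": -130,"roll": 0},{"tx": -400,"ty": 0,"tz": -130,"roll": 0},{"tx": -400,"ty": 0,"tz": -130,"roll": 0},{"tx": -400,"ty": 0,"tz": -130,"roll": 0},{"tx": -400,"ty": 0,"tz": -130,"roll": 0},{"tx": -400,"ty": 0,"tz": -130,"roll": 0}]}}

```text
t: 17.0
eef_pos: [929.0, 69.2, 366.2]
tcp_rot: [3.137, 0.155, -3.088]
ft_force: [0.0, 0.6, 0.6]
opening: 1.001
grip_force: 0.0
```

```bash
python3 log.py; tail -1 log.txt
```

```text
[17.0, 928.96, 69.21, 366.16, -0.00069, 1.02487, 0.04836, 0.01414, 1.91398, -1.61987, -0.0026, 0.007, -0.0, -0.0006, -0.0085, -0.0038]
```

{"api": "step_arm", "payload": {"moves": [{"tx": -400,"ty": 0,"tz": -150,"roll": 0}]}}

```text
t: 17.08
eef_pos: [934.7, 69.0, 369.2]
tcp_rot: [3.136, 0.178, -3.088]
ft_force: [1.3, 0.5, 0.2]
opening: 1.002
grip_force: 0.0
```

{"api": "step_arm", "payload": {"moves": [{"tx": -400,"ty": 0,"tz": -150,"roll": 0}]}}

```text
t: 17.17
eef_pos: [940.5, 68.5, 374.8]
tcp_rot: [3.136, 0.205, -3.088]
ft_force: [0.6, 0.1, 0.7]
opening: 0.997
grip_force: 0.0
```

{"api": "step_arm", "payload": {"moves": [{"tx": -400,"ty": 0,"tz": -150,"roll": 0}]}}

```text
t: 17.25
eef_pos: [945.4, 68.1, 380.9]
tcp_rot: [3.135, 0.23, -3.088]
ft_force: [0.9, 0.1, -0.2]
opening: 1.001
grip_force: 0.0
```

{"api": "step_arm", "payload": {"moves": [{"tx": -400,"ty": 0,"tz": -150,"roll": 0},{"tx": -400,"ty": 0,"tz": -150,"roll": 0}]}}

```text
t: 17.42
eef_pos: [949.4, 67.0, 391.4]
tcp_rot: [3.135, 0.259, -3.089]
ft_force: [0.1, -1.0, -0.1]
opening: 0.997
grip_force: 0.0
```

{"api": "step_arm", "payload": {"moves": [{"tx": -400,"ty": 0,"tz": -150,"roll": 0},{"tx": -400,"ty": 0,"tz": -150,"roll": 0}]}}

```text
t: 17.58
eef_pos: [952.7, 66.1, 401.9]
tcp_rot: [3.134, 0.287, -3.089]
ft_force: [-0.2, 0.4, 0.7]
opening: 1.0
grip_force: 0.0
```

One-row calls add about 0.025 rad each. I need a little more, to roughly 0.40.

{"api": "step_arm", "payload": {"moves": [{"tx": -400,"ty": 0,"tz": -100,"roll": 0}]}}

```text
t: 17.67
eef_pos: [958.3, 65.9, 405.9]
tcp_rot: [3.134, 0.31, -3.089]
ft_force: [0.3, 0.0, -0.3]
opening: 1.002
grip_force: 0.0
```

{"api": "step_arm", "payload": {"moves": [{"tx": -400,"ty": 0,"tz": -100,"roll": 0}]}}

```text
t: 17.75
eef_pos: [964.6, 65.7, 409.7]
tcp_rot: [3.133, 0.335, -3.089]
ft_force: [-0.1, 0.8, -0.7]
opening: 0.998
grip_force: 0.0
```

{"api": "step_arm", "payload": {"moves": [{"tx": -400,"ty": 0,"tz": -100,"roll": 0}]}}

```text
t: 17.83
eef_pos: [969.9, 65.5, 414.8]
tcp_rot: [3.133, 0.359, -3.089]
ft_force: [0.1, -0.0, -0.5]
opening: 0.999
grip_force: 0.0
```

{"api": "step_arm", "payload": {"moves": [{"tx": -400,"ty": 0,"tz": -100,"roll": 0}]}}

```text
t: 17.92
eef_pos: [974.6, 65.3, 421.0]
tcp_rot: [3.132, 0.384, -3.09]
ft_force: [-0.1, 0.5, 0.1]
opening: 1.0
grip_force: 0.0
```

{"api": "step_arm", "payload": {"moves": [{"tx": 5,"ty": 0,"tz": 0,"roll": 0},{"tx": 25,"ty": 0,"tz": 0,"roll": 0},{"tx": 50,"ty": 0,"tz": 0,"roll": 0}], "grip": 28}}

```text
t: 18.17
eef_pos: [939.1, 63.2, 405.6]
tcp_rot: [3.132, 0.383, -3.09]
ft_force: [2.0, -1.4, 0.3]
opening: 0.841
grip_force: 0.0
```

```bash
python3 log.py; tail -1 log.txt
```

```text
[18.1667, 939.07, 63.24, 405.63, -0.01348, 0.80084, 0.48059, 0.03378, 1.47837, -1.63464, -0.0162, -0.8537, 1.9808, 0.0089, -1.1158, -0.0531]
```

```bash
cat > go.py <<'E'
import sys,numpy as np
from scipy.spatial.transform import Rotation as R
from cell import env
s=env.state(); M=R.from_euler('xyz',s['tcp_rot']).as_matrix()
for a in sys.argv[1:]:
    w=np.array([float(v) for v in a.split(',')])-s['eef_pos']; print(a,(M.T@w).round(1))
print(s['eef_pos'].round(1),s['tcp_rot'].round(3),M.round(3).tolist())
E
python3 go.py 500,65.6,400 500,65.6,100 500,65.6,16
python3 - <<'E'
import numpy as np
from scipy.optimize import fsolve
a,h,L1,L2,c,L3=-.077,196.6,586.93,413.19,.104,297.2
for x,z in((500,100),(500,16),(480,16),(602,20)):
    t=np.pi-.384;w=np.array([x-L3*np.sin(t),z-L3*np.cos(t)])
    q=fsolve(lambda q:[a+L1*np.sin(q[0])+L2*np.sin(q[0]+q[1]+c)-w[0],h+L1*np.cos(q[0])+L2*np.cos(q[0]+q[1]+c)-w[1]],[.4,2.]);print(x,z,q.round(3),(t-q.sum()).round(3))
E
```

```text
500,65.6,400 [ 408.7   26.6 -158.4]
500,65.6,100 [520.8  24.1 119.8]
500,65.6,16 [552.2  23.3 197.7]
[939.1  63.2 405.6] [ 3.132  0.383 -3.09 ] [[-0.926, -0.055, 0.373], [-0.048, 0.998, 0.029], [-0.374, 0.009, -0.927]]
500 100 [0.359 2.221] 0.178
500 16 [0.551 2.288] -0.082
480 16 [0.542 2.335] -0.12
602 20 [0.608 2.044] 0.106
```

```bash
python3 - <<'E'
import numpy as np
from scipy.optimize import fsolve
a,h,L1,L2,c,L3=-.077,196.6,586.93,413.19,.104,297.2
for tilt in(.384,.3,.2):
  for z in(16,30,40):
    o=[]
    for x in(500,510,520,530,540,550,560,570,580,600):
      t=np.pi-tilt;w=np.array([x-L3*np.sin(t),z-L3*np.cos(t)])
      q=fsolve(lambda q:[a+L1*np.sin(q[0])+L2*np.sin(q[0]+q[1]+c)-w[0],h+L1*np.cos(q[0])+L2*np.cos(q[0]+q[1]+c)-w[1]],[.4,2.]);o.append((x,round(float(t-q.sum()),3)))
    print(tilt,z,o)
E
```

```text
0.384 16 [(500, -0.082), (510, -0.063), (520, -0.045), (530, -0.027), (540, -0.009), (550, 0.008), (560, 0.025), (570, 0.042), (580, 0.059), (600, 0.093)]
0.384 30 [(500, -0.039), (510, -0.022), (520, -0.005), (530, 0.012), (540, 0.029), (550, 0.045), (560, 0.062), (570, 0.078), (580, 0.094), (600, 0.126)]
0.384 40 [(500, -0.008), (510, 0.008), (520, 0.024), (530, 0.041), (540, 0.057), (550, 0.072), (560, 0.088), (570, 0.104), (580, 0.12), (600, 0.151)]
0.3 16 [(500, 0.069), (510, 0.086), (520, 0.103), (530, 0.12), (540, 0.137), (550, 0.154), (560, 0.17), (570, 0.186), (580, 0.203), (600, 0.235)]
0.3 30 [(500, 0.109), (510, 0.126), (520, 0.142), (530, 0.158), (540, 0.173), (550, 0.189), (560, 0.205), (570, 0.221), (580, 0.236), (600, 0.267)]
0.3 40 [(500, 0.138), (510, 0.154), (520, 0.169), (530, 0.185), (540, 0.2), (550, 0.215), (560, 0.23), (570, 0.245), (580, 0.26), (600, 0.29)]
0.2 16 [(500, 0.238), (510, 0.254), (520, 0.27), (530, 0.286), (540, 0.302), (550, 0.318), (560, 0.334), (570, 0.35), (580, 0.366), (600, 0.397)]
0.2 30 [(500, 0.275), (510, 0.291), (520, 0.306), (530, 0.322), (540, 0.337), (550, 0.352), (560, 0.367), (570, 0.382), (580, 0.398), (600, 0.428)]
0.2 40 [(500, 0.303), (510, 0.317), (520, 0.332), (530, 0.347), (540, 0.362), (550, 0.376), (560, 0.391), (570, 0.406), (580, 0.42), (600, 0.45)]
```

Tilt is 0.384 rad, but joint 5 limits the low positions to x of about 555 or more. The plan is to grip the carton from above at x=560, drag it forward about 40 mm, then push its near end from behind with the tilted fingers.

{"api": "step_arm", "payload": {"moves": [{"tx": 40,"ty": 2,"tz": -10,"roll": 0},{"tx": 78,"ty": 5,"tz": -25,"roll": 0},{"tx": 116,"ty": 8,"tz": -40,"roll": 0},{"tx": 154,"ty": 11,"tz": -55,"roll": 0},{"tx": 192,"ty": 14,"tz": -70,"roll": 0},{"tx": 230,"ty": 17,"tz": -85,"roll": 0},{"tx": 268,"ty": 20,"tz": -100,"roll": 0},{"tx": 306,"ty": 23,"tz": -115,"roll": 0},{"tx": 340,"ty": 26,"tz": -130,"roll": 0},{"tx": 340,"ty": 26,"tz": -130,"roll": 0},{"tx": 340,"ty": 26,"tz": -130,"roll": 0}], "grip": 95}}

```text
t: 19.08
eef_pos: [572.0, 69.4, 403.2]
tcp_rot: [3.133, 0.386, -3.089]
ft_force: [0.1, -0.1, -0.3]
opening: 1.003
grip_force: 0.0
```

```bash
python3 go.py 560,69,200 560,69,90 560,69,33; python3 m.py 5 x 2>/dev/null | tail -1; python3 -c "
from h import *
for x in (560,570): print(proj('top',(x,69,48)),proj('top',(524,67,48)))"
```

```text
560,69,200 [ 87.7  -1.4 183.7]
560,69,90 [129.1  -2.4 285.6]
560,69,33 [150.6  -2.8 338.4]
[572.   69.4 403.2] [ 3.133  0.386 -3.089] [[-0.925, -0.056, 0.376], [-0.049, 0.998, 0.029], [-0.377, 0.008, -0.926]]
brownness r-b col226 [-5, 2, 5, 5, 11, 13, 13, 12, 13, 14, 15, 13, 15, 14, 14, 16, 16, 17, 16, 18, 16, 13, 14, 18, 16, 18, 17, 17, 20, 16, 19, 17, 17, 18, 18, 20, 16, 17, 15, 13, 17, 14, 13, 13, 10, 12, 14, 13, 9, 7, 7, 8, 9]
[225.93434995 196.76645828] [226.52283606 206.59980357]
[225.92455684 194.04722666] [226.52283606 206.59980357]
```

{"api": "step_arm", "payload": {"moves": [{"tx": 16,"ty": 0,"tz": 37,"roll": 0},{"tx": 33,"ty": 0,"tz": 74,"roll": 0},{"tx": 50,"ty": -1,"tz": 111,"roll": 0},{"tx": 67,"ty": -1,"tz": 148,"roll": 0},{"tx": 84,"ty": -1,"tz": 185,"roll": 0},{"tx": 101,"ty": -2,"tz": 222,"roll": 0},{"tx": 118,"ty": -2,"tz": 259,"roll": 0},{"tx": 133,"ty": -2,"tz": 295,"roll": 0},{"tx": 142,"ty": -2,"tz": 318,"roll": 0},{"tx": 148,"ty": -3,"tz": 333,"roll": 0},{"tx": 149.5,"ty": -3,"tz": 337,"roll": 0},{"tx": 149.5,"ty": -3,"tz": 337,"roll": 0}]}}

```text
t: 20.18
eef_pos: [561.4, 68.3, 29.7]
tcp_rot: [3.132, 0.379, -3.09]
ft_force: [-0.1, 0.3, -0.4]
opening: 1.0
grip_force: 0.0
```

```bash
python3 log.py; tail -1 log.txt; python3 - <<'E'
from cell import optics
import cv2
for n in("scene","top"): cv2.imwrite(f"pics/{n}6.png",optics.read_camera(n)["pixels"])
a=cv2.imread("pics/scene6.png")[80:240,190:350];b=cv2.imread("pics/top6.png")[140:240,195:265]
cv2.imwrite("pics/c6.png",cv2.hconcat([cv2.resize(a,(480,480),interpolation=cv2.INTER_CUBIC),cv2.resize(b,(300,480),interpolation=cv2.INTER_CUBIC)]))
E
```

```text
[20.1833, 561.36, 68.34, 29.66, -0.01323, 0.55823, 2.13268, 0.42488, 0.0806, -2.05462, 0.0024, -0.0497, -0.01, -0.1092, 0.0279, 0.1114]
```

View pics/c6.png

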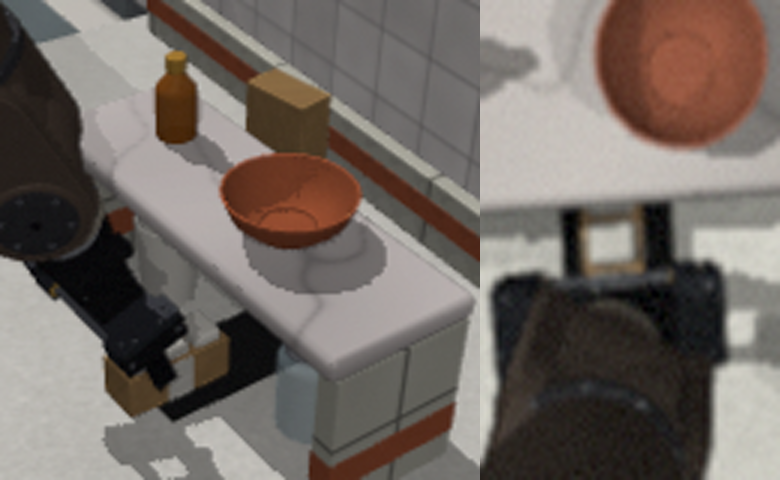

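The tilted fingers straddle the carton, at scene half (165,370), with the body clear of the slab edge. Next: grip, then drag forward about 38 mm.

{"api": "step_arm", "payload": {"moves": [{"tx": 0,"ty": 0,"tz": 0,"roll": 0},{"tx": 0,"ty": 0,"tz": 0,"roll": 0},{"tx": 0,"ty": 0,"tz": 0,"roll": 0},{"tx": 0,"ty": 0,"tz": 0,"roll": 0},{"tx": 0,"ty": 0,"tz": 0,"roll": 0},{"tx": 0,"ty": 0,"tz": 0,"roll": 0},{"tx": 0,"ty": 0,"tz": 0,"roll": 0},{"tx": 0,"ty": 0,"tz": 0,"roll": 0}], "grip": 45}}

```text
t: 20.95
eef_pos: [561.0, 68.6, 32.7]
tcp_rot: [3.132, 0.382, -3.089]
ft_force: [0.7, 0.9, 0.6]
opening: 0.507
grip_force: 0.0
```

{"api": "step_arm", "payload": {"moves": [{"tx": -4,"ty": 0,"tz": 1.6,"roll": 0},{"tx": -10,"ty": 0,"tz": 4,"roll": 0},{"tx": -16,"ty": 0,"tz": 6.5,"roll": 0},{"tx": -22,"ty": 0,"tz": 8.9,"roll": 0},{"tx": -28,"ty": 0,"tz": 11.3,"roll": 0},{"tx": -33,"ty": 0,"tz": 13.3,"roll": 0},{"tx": -35,"ty": 0,"tz": 14.2,"roll": 0},{"tx": -35,"ty": 0,"tz": 14.2,"roll": 0},{"tx": -35,"ty": 0,"tz": 14.2,"roll": 0}], "grip": 45}}

```text
t: 21.7
eef_pos: [598.4, 70.7, 32.4]
tcp_rot: [3.132, 0.382, -3.089]
ft_force: [0.2, 0.1, 0.8]
opening: 0.472
grip_force: 0.0
```

```bash
python3 log.py; tail -1 log.txt;python3 go.py 540,67,90
```

```text
[21.7, 598.36, 70.7, 32.37, -0.0076, 0.5819, 2.04448, 0.2303, 0.13824, -1.85447, 0.0002, -0.0024, 0.0044, 0.0007, -0.0, -0.0003]
540,67,90 [ 32.8   0.  -75.3]
[598.4  70.7  32.4] [ 3.132  0.382 -3.089] [[-0.927, -0.056, 0.372], [-0.048, 0.998, 0.029], [-0.373, 0.009, -0.928]]
```

```bash
python3 - <<'E'
from cell import optics
import cv2,numpy as np
d=optics.read_camera("scene")["pixels"];cv2.imwrite("pics/scene7.png",d)
o=cv2.imread("pics/scene6.png")
for im in(o,d):
    b=(im[...,2].astype(int)-im[...,0])[185:225,215:275]; print([(r+185,(np.where(b[r]>35)[0]+215)[[0,-1]].tolist()) for r in range(0,40,4) if (b[r]>35).any()])
from h import *
for N in(524,545,562):
    print(N,[proj("scene",p).round(1).tolist() for p in((N-1,42,0),(N-1,42,48),(N+1,92,48),(N+119,48,0))])
E
```

```text
[(193, [263, 265]), (197, [253, 264]), (201, [226, 264]), (205, [230, 262]), (209, [226, 240]), (213, [229, 244]), (217, [233, 235])]
[(189, [236, 236]), (193, [237, 265]), (197, [253, 264]), (201, [225, 264]), (205, [230, 262]), (209, [226, 244]), (213, [232, 244]), (217, [234, 235])]
524 [[232.4, 220.4], [231.9, 208.4], [224.2, 198.5], [265.3, 205.2]]
545 [[238.5, 217.9], [238.2, 205.8], [230.4, 196.1], [271.0, 202.8]]
562 [[243.5, 215.8], [243.2, 203.8], [235.3, 194.2], [275.5, 200.9]]
```

The carton did not move. At that height the pads sit above its walls and only closed to 45. I'll go back and close further, onto the 40 mm wide soap bars.

{"api": "step_arm", "payload": {"moves": [{"tx": 0,"ty": 0,"tz": 0,"roll": 0},{"tx": 0,"ty": 0,"tz": 0,"roll": 0},{"tx": 5,"ty": 0,"tz": -2,"roll": 0},{"tx": 15,"ty": 0,"tz": -6.1,"roll": 0},{"tx": 25,"ty": 0,"tz": -10.1,"roll": 0},{"tx": 32,"ty": 0,"tz": -13,"roll": 0},{"tx": 35,"ty": 0,"tz": -14.2,"roll": 0},{"tx": 35,"ty": 0,"tz": -14.2,"roll": 0},{"tx": 35,"ty": 0,"tz": -14.2,"roll": 0}], "grip": 70}}

```text
t: 22.5
eef_pos: [560.8, 68.6, 32.8]
tcp_rot: [3.133, 0.382, -3.089]
ft_force: [-0.3, 0.1, 0.5]
opening: 0.738
grip_force: 0.0
```

{"api": "step_arm", "payload": {"moves": [{"tx": 0,"ty": 0,"tz": 0,"roll": 0},{"tx": 0,"ty": 0,"tz": 0,"roll": 0},{"tx": 0,"ty": 0,"tz": 0,"roll": 0},{"tx": 0,"ty": 0,"tz": 0,"roll": 0},{"tx": 0,"ty": 0,"tz": 0,"roll": 0},{"tx": 0,"ty": 0,"tz": 0,"roll": 0},{"tx": 0,"ty": 0,"tz": 0,"roll": 0},{"tx": 0,"ty": 0,"tz": 0,"roll": 0},{"tx": 0,"ty": 0,"tz": 0,"roll": 0}], "grip": 30}}

```text
t: 23.25
eef_pos: [561.0, 68.6, 32.6]
tcp_rot: [3.132, 0.382, -3.089]
ft_force: [0.9, -0.1, -0.1]
opening: 0.416
grip_force: 30.0
```

Gripped on a soap bar: 39.6 mm at 30 N. Dragging forward.

{"api": "step_arm", "payload": {"moves": [{"tx": -4,"ty": 0,"tz": 1.6,"roll": 0},{"tx": -10,"ty": 0,"tz": 4,"roll": 0},{"tx": -16,"ty": 0,"tz": 6.4,"roll": 0},{"tx": -22,"ty": 0,"tz": 8.8,"roll": 0},{"tx": -28,"ty": 0,"tz": 11.2,"roll": 0},{"tx": -33,"ty": 0,"tz": 13.2,"roll": 0},{"tx": -37,"ty": 0,"tz": 14.8,"roll": 0},{"tx": -37,"ty": 0,"tz": 14.8,"roll": 0},{"tx": -37,"ty": 0,"tz": 14.8,"roll": 0}], "grip": 30}}

```text
t: 24.0
eef_pos: [600.9, 70.8, 32.6]
tcp_rot: [3.132, 0.382, -3.089]
ft_force: [0.4, -0.6, -1.2]
opening: 0.415
grip_force: 30.0
```

```bash
python3 - <<'E'
from cell import optics,env
import cv2,numpy as np
s=env.state();print(s['t'],s['eef_pos'],s['opening']*95.1,s['ft_force'])
d=optics.read_camera("scene")["pixels"];cv2.imwrite("pics/scene8.png",d)
b=(d[...,2].astype(int)-d[...,0])[185:225,215:275]; print([(r+185,(np.where(b[r]>35)[0]+215)[[0,-1]].tolist()) for r in range(0,40,2) if (b[r]>35).any()])
E
python3 go.py 560,68.6,120 543,68,100 551,68.2,38
```

```text
24.0 [600.92996495  70.79124506  32.63072926] 39.42382093555152 [ 0.39604567 -0.59022304 -1.18687474]
[(187, [237, 274]), (189, [236, 274]), (191, [264, 274]), (193, [236, 274]), (195, [236, 274]), (197, [239, 274]), (199, [241, 274]), (201, [236, 270]), (203, [244, 266]), (205, [237, 255]), (207, [245, 255]), (209, [244, 253]), (211, [245, 249]), (213, [245, 245])]
560,68.6,120 [  5.3   0.8 -96.3]
543,68,100 [ 28.6   1.  -84.1]
551,68.2,38 [ 44.3   0.2 -23.6]
[600.8  70.8  32.6] [ 3.132  0.382 -3.09 ] [[-0.927, -0.055, 0.372], [-0.048, 0.998, 0.029], [-0.373, 0.009, -0.928]]
```

The carton moved: its near bottom corner is now at about (245,213), putting the near end at x≈566. Release, retract along the tool axis, close, and come down behind it.

{"api": "step_arm", "payload": {"moves": [{"tx": 0,"ty": 0,"tz": 0,"roll": 0},{"tx": 0,"ty": 0,"tz": 0,"roll": 0},{"tx": 0,"ty": 0,"tz": 0,"roll": 0},{"tx": 0,"ty": 0,"tz": 0,"roll": 0},{"tx": 0,"ty": 0,"tz": -20,"roll": 0},{"tx": 0,"ty": 0,"tz": -50,"roll": 0},{"tx": 5,"ty": 0,"tz": -80,"roll": 0},{"tx": 20,"ty": 0,"tz": -90,"roll": 0},{"tx": 26,"ty": 0.5,"tz": -88,"roll": 0},{"tx": 26,"ty": 0.5,"tz": -88,"roll": 0}], "grip": 70}}

```text
t: 24.88
eef_pos: [542.9, 67.6, 104.3]
tcp_rot: [3.132, 0.382, -3.089]
ft_force: [1.8, -0.8, 0.5]
opening: 0.736
grip_force: 0.0
```

{"api": "step_arm", "payload": {"moves": [{"tx": 0,"ty": 0,"tz": 0,"roll": 0},{"tx": 0,"ty": 0,"tz": 0,"roll": 0},{"tx": 0,"ty": 0,"tz": 0,"roll": 0},{"tx": 0,"ty": 0,"tz": 0,"roll": 0},{"tx": 0,"ty": 0,"tz": 0,"roll": 0},{"tx": 0,"ty": 0,"tz": 0,"roll": 0},{"tx": 0,"ty": 0,"tz": 0,"roll": 0}], "grip": 28}}

```text
t: 25.47
eef_pos: [544.0, 67.5, 104.5]
tcp_rot: [3.132, 0.382, -3.09]
ft_force: [0.1, -1.0, 0.2]
opening: 0.321
grip_force: 0.0
```

```bash
python3 go.py 547,67.9,60 549,68,38; python3 - <<'E'
from cell import optics,env
import cv2,numpy as np
from h import *
d=optics.read_camera("scene")["pixels"];cv2.imwrite("pics/scene9.png",d)
b=(d[...,2].astype(int)-d[...,0])[185:225,215:275]; print([(r+185,(np.where(b[r]>35)[0]+215)[[0,-1]].tolist()) for r in range(0,40,2) if (b[r]>35).any()])
for N in(560,566,572): print(N,[proj("scene",p).round(1).tolist() for p in((N,44,0),(N,44,48),(N-1,94,48),(N-1,94,0))])
E
```

```text
547,67.9,60 [13.7 -0.2 42.4]
549,68,38 [20.1 -0.4 63.6]
[544.   67.5 104.5] [ 3.132  0.382 -3.09 ] [[-0.927, -0.055, 0.372], [-0.048, 0.998, 0.029], [-0.373, 0.009, -0.928]]
[(187, [274, 274]), (189, [272, 274]), (191, [264, 274]), (193, [237, 274]), (195, [236, 274]), (197, [238, 274]), (199, [240, 274]), (201, [242, 270]), (203, [236, 266]), (205, [244, 255]), (207, [244, 255]), (209, [244, 253]), (211, [244, 249]), (213, [245, 245])]
560 [[242.8, 215.6], [242.6, 203.6], [233.8, 194.3], [234.3, 206.2]]
566 [[244.5, 214.8], [244.4, 202.8], [235.6, 193.6], [235.9, 205.5]]
572 [[246.3, 214.1], [246.1, 202.1], [237.3, 192.9], [237.6, 204.8]]
```

{"api": "step_arm", "payload": {"moves": [{"tx": 8,"ty": 0,"tz": 22,"roll": 0},{"tx": 14,"ty": 0,"tz": 43,"roll": 0},{"tx": 19,"ty": 0,"tz": 58,"roll": 0},{"tx": 20,"ty": 0,"tz": 63,"roll": 0},{"tx": 20,"ty": 0,"tz": 63,"roll": 0},{"tx": 20,"ty": 0,"tz": 63,"roll": 0},{"tx": 20,"ty": 0,"tz": 63,"roll": 0}], "grip": 28}}

```text
t: 26.1
eef_pos: [549.0, 68.4, 39.3]
tcp_rot: [3.132, 0.383, -3.089]
ft_force: [0.1, 0.6, -0.2]
opening: 0.297
grip_force: 0.0
```

```bash
python3 go.py 556,68.5,35 575,69.5,26 590,70.4,20 599,70.9,18;python3 log.py;tail -1 log.txt
```

```text
556,68.5,35 [-4.9 -0.3  6.6]
575,69.5,26 [-19.1  -0.4  22. ]
590,70.4,20 [-30.8  -0.4  33.2]
599,70.9,18 [-38.4  -0.4  38.4]
[549.   68.4  39.3] [ 3.132  0.383 -3.089] [[-0.926, -0.056, 0.373], [-0.048, 0.998, 0.029], [-0.374, 0.008, -0.928]]
[26.1, 549.04, 68.38, 39.3, -0.01376, 0.52926, 2.15911, 0.44085, 0.07921, -2.07168, 0.0002, -0.0101, 0.0005, 0.0053, -0.0002, -0.0084]
```

{"api": "step_arm", "payload": {"moves": [{"tx": -3,"ty": 0,"tz": 4,"roll": 0},{"tx": -6,"ty": 0,"tz": 8,"roll": 0},{"tx": -9.5,"ty": 0,"tz": 12,"roll": 0},{"tx": -13,"ty": -0.3,"tz": 16,"roll": 0},{"tx": -16.5,"ty": -0.3,"tz": 19.5,"roll": 0},{"tx": -20,"ty": -0.3,"tz": 23,"roll": 0},{"tx": -24,"ty": -0.3,"tz": 26.5,"roll": 0},{"tx": -28,"ty": -0.4,"tz": 30.5,"roll": 0},{"tx": -31,"ty": -0.4,"tz": 33.2,"roll": 0},{"tx": -33,"ty": -0.4,"tz": 34.5,"roll": 0},{"tx": -33,"ty": -0.4,"tz": 34.5,"roll": 0},{"tx": -33,"ty": -0.4,"tz": 34.5,"roll": 0}], "grip": 28}}

```text
t: 27.1
eef_pos: [588.1, 71.2, 21.5]
tcp_rot: [3.131, 0.378, -3.089]
ft_force: [-49.3, -4.3, 67.6]
opening: 0.295
grip_force: 42.1
```

```bash
python3 go.py 597,71,19 600,71,19 602,71,19; python3 - <<'E'
from cell import optics,env
import cv2,numpy as np
from h import *
d=optics.read_camera("scene")["pixels"];cv2.imwrite("pics/scene10.png",d)
b=(d[...,2].astype(int)-d[...,0])[175:225,225:290]; print([(r+175,(np.where(b[r]>35)[0]+225)[[0,-1]].tolist()) for r in range(0,50,2) if (b[r]>35).any()])
for N in(594,602,610): print(N,[proj("scene",p).round(1).tolist() for p in((N,46,0),(N,46,48),(N-1,96,48))])
E
```

```text
597,71,19 [-7.4 -0.8  5.6]
600,71,19 [-10.2  -0.9   6.7]
602,71,19 [-12.   -1.    7.4]
[588.1  71.2  21.5] [ 3.131  0.378 -3.089] [[-0.928, -0.057, 0.368], [-0.049, 0.998, 0.03], [-0.369, 0.01, -0.929]]
[(189, [269, 276]), (191, [266, 278]), (193, [232, 279]), (195, [258, 280]), (197, [255, 279]), (199, [250, 274]), (201, [250, 270]), (203, [249, 260]), (205, [249, 260]), (207, [249, 257]), (209, [249, 253])]
594 [[252.1, 211.2], [252.1, 199.2], [243.2, 190.1]]
602 [[254.4, 210.2], [254.4, 198.3], [245.5, 189.3]]
610 [[256.6, 209.3], [256.7, 197.4], [247.8, 188.4]]
```

The tool is pressing down (67 N up, 49 N back): lowering while pushing jammed the carton against the mat. Back off now and look.

{"api": "step_arm", "payload": {"moves": [{"tx": 3,"ty": 0,"tz": -4,"roll": 0},{"tx": 8,"ty": 0,"tz": -6,"roll": 0},{"tx": 14,"ty": 0,"tz": -8,"roll": 0},{"tx": 14,"ty": 0,"tz": -8,"roll": 0},{"tx": 14,"ty": 0,"tz": -8,"roll": 0}], "grip": 28}}

```text
t: 27.57
eef_pos: [576.8, 69.6, 21.3]
tcp_rot: [3.132, 0.383, -3.09]
ft_force: [-0.8, 0.2, 0.0]
opening: 0.298
grip_force: 0.0
```

```bash
python3 log.py; tail -1 log.txt; python3 - <<'E'
from cell import optics
import cv2
for n in("scene","top"): cv2.imwrite(f"pics/{n}11.png",optics.read_camera(n)["pixels"])
a=cv2.imread("pics/scene11.png")[150:230,210:310]
a=cv2.convertScaleAbs(a,alpha=1.3,beta=10)
cv2.imwrite("pics/c11.png",cv2.resize(a,(750,600),interpolation=cv2.INTER_CUBIC))
E
```

```text
[27.5667, 576.8, 69.61, 21.25, -0.0102, 0.58665, 2.10296, 0.42912, 0.07768, -2.05648, -0.0003, 0.0027, -0.0116, -0.0118, 0.0026, 0.0108]
```

View pics/c11.png

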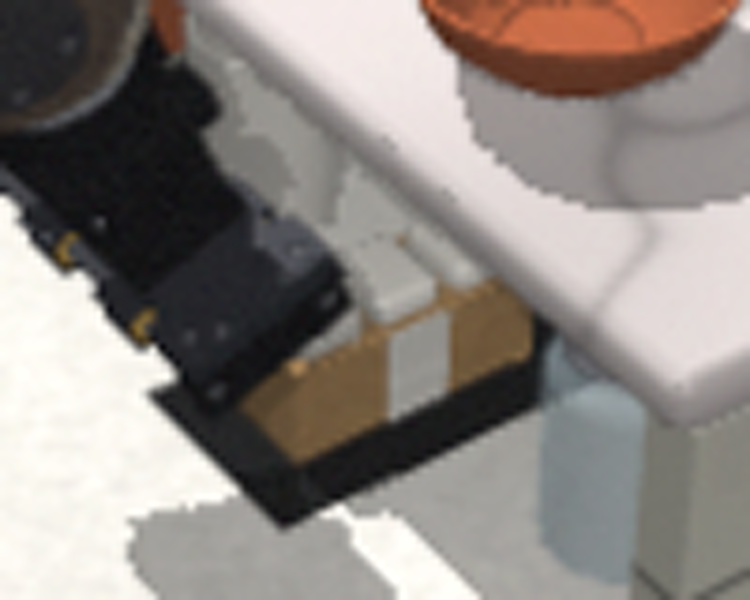

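The carton stands flat on the mat, near right bottom corner at crop (298,465) and far right bottom corner around (530,358). The fingers are free behind it.

```bash
python3 - <<'E'
from h import *
def S(u,v,z): return unproj("scene",(210+u/7.5-.43,150+v/7.5-.43),z).round(1)
print("near right bottom",S(298,465,1),"far right bottom",S(530,358,1),"along",S(415,412,1))
print("near right rim",S(299,369,48),"far right rim",S(497,281,48), "near left rim?",S(245,402,48))
print("mat near right",S(285,527,1),"mat near left",S(152,393,1),"mat right far",S(520,415,1))
E
python3 go.py 586,69.7,22 600,70.5,22 602,70.6,22
```

```text
near right bottom [585.2  48.    1. ] far right bottom [702.7  53.8   1. ] along [642.9  50.3   1. ]
near right rim [588.2  51.9  48. ] far right rim [685.8  56.6  48. ] near left rim? [559.9  46.   48. ]
mat near right [562.   19.7   1. ] mat near left [556.6 117.3   1. ] mat right far [678.8  26.2   1. ]
586,69.7,22 [-8.7 -0.4  2.6]
600,70.5,22 [-21.7  -0.4   7.9]
602,70.6,22 [-23.6  -0.4   8.6]
[576.9  69.6  21.2] [ 3.132  0.383 -3.09 ] [[-0.926, -0.055, 0.372], [-0.048, 0.998, 0.029], [-0.373, 0.008, -0.928]]
```

{"api": "step_arm", "payload": {"moves": [{"tx": -3,"ty": 0.5,"tz": 1.1,"roll": 0},{"tx": -6,"ty": 1,"tz": 2.2,"roll": 0},{"tx": -9,"ty": 1.5,"tz": 3.3,"roll": 0},{"tx": -12,"ty": 1.5,"tz": 4.4,"roll": 0},{"tx": -15,"ty": 1.5,"tz": 5.5,"roll": 0},{"tx": -17.5,"ty": 1.5,"tz": 6.3,"roll": 0},{"tx": -17.5,"ty": 1.5,"tz": 6.3,"roll": 0}], "grip": 28}}

```text
t: 28.25
eef_pos: [595.4, 72.1, 22.0]
tcp_rot: [3.133, 0.383, -3.089]
ft_force: [0.3, 0.2, 0.5]
opening: 0.297
grip_force: 0.3
```

```bash
cat > c.py <<'E'
import sys,cv2,numpy as np
from cell import optics,env
from h import *
s=env.state();print(s['t'],s['eef_pos'].round(1),s['ft_force'].round(1))
d=optics.read_camera("scene")["pixels"];cv2.imwrite(f"pics/scene{sys.argv[1]}.png",d)
o=cv2.imread("pics/scene11.png")
# track the tape/brown side patch by template: move of side strip from scene11
t=o[190:210,252:282]; r=cv2.matchTemplate(d[180:215,245:300],t,cv2.TM_CCOEFF_NORMED); _,m,_,l=cv2.minMaxLoc(r)
y,x=l[1],l[0]; sub=lambda a,b,c:(a-c)/(2*(a-2*b+c)) if 0 else 0
print("shift px",x-7,y-10,round(m,3))
b=(d[...,2].astype(int)-d[...,0])
for rr in range(198,214,2): w=np.where(b[rr,235:290]>35)[0]+235; print(rr,w[[0,-1]] if len(w) else None,end=' ')
print([proj("scene",(N,48+.05*(N-585),1)).round(1).tolist() for N in(585,595,605,611)])
E
python3 c.py 12; python3 go.py 604,71,21
```

```text
28.25 [595.4  72.1  22. ] [0.3 0.2 0.5]
shift px 2 -1 0.929
198 [252 275] 200 [252 263] 202 [252 263] 204 [252 262] 206 [251 259] 208 [252 255] 210 None 212 None [[249.3, 211.6], [252.0, 210.3], [254.7, 209.1], [256.3, 208.3]]
604,71,21 [-7.6 -1.6  4.1]
[595.3  72.1  22. ] [ 3.133  0.383 -3.089] [[-0.926, -0.055, 0.373], [-0.048, 0.998, 0.028], [-0.374, 0.008, -0.928]]
```

Moving freely now, with the near end at x≈595. Continue in small steps.

{"api": "step_arm", "payload": {"moves": [{"tx": -2,"ty": 0,"tz": 0.9,"roll": 0},{"tx": -4,"ty": 0,"tz": 1.8,"roll": 0},{"tx": -6,"ty": 0,"tz": 2.7,"roll": 0},{"tx": -6,"ty": 0,"tz": 2.7,"roll": 0}], "grip": 28}}

```text
t: 28.63
eef_pos: [601.7, 72.5, 21.8]
tcp_rot: [3.132, 0.382, -3.089]
ft_force: [-3.1, -0.0, 1.8]
opening: 0.296
grip_force: 1.7
```

```bash
python3 c.py 13
```

```text
28.6333 [601.7  72.5  21.8] [-3.1 -0.   1.8]
shift px 4 -2 0.852
198 [256 274] 200 [254 264] 202 [254 264] 204 [253 263] 206 [253 259] 208 [254 255] 210 None 212 None [[249.3, 211.6], [252.0, 210.3], [254.7, 209.1], [256.3, 208.3]]
```

{"api": "step_arm", "payload": {"moves": [{"tx": -1.5,"ty": 0,"tz": 0.8,"roll": 0},{"tx": -3,"ty": 0,"tz": 1.6,"roll": 0},{"tx": -3,"ty": 0,"tz": 1.6,"roll": 0}], "grip": 28}}

```text
t: 28.93
eef_pos: [604.5, 72.8, 21.5]
tcp_rot: [3.132, 0.382, -3.089]
ft_force: [-6.2, -0.2, 8.2]
opening: 0.292
grip_force: 4.8
```

```bash
python3 c.py 14; python3 go.py 607,71.5,19 609,71.5,19
```

```text
28.9333 [604.5  72.8  21.5] [-6.2 -0.2  8.2]
shift px 4 -2 0.816
198 [256 275] 200 [254 265] 202 [248 265] 204 [255 263] 206 [253 259] 208 [255 255] 210 None 212 None [[249.3, 211.6], [252.0, 210.3], [254.7, 209.1], [256.3, 208.3]]
607,71.5,19 [-1.3 -1.4  3.2]
609,71.5,19 [-3.2 -1.6  4. ]
[604.5  72.8  21.5] [ 3.132  0.382 -3.089] [[-0.927, -0.056, 0.372], [-0.048, 0.998, 0.029], [-0.373, 0.009, -0.928]]
```

{"api": "step_arm", "payload": {"moves": [{"tx": -1.5,"ty": 0,"tz": 0.3,"roll": 0},{"tx": -3,"ty": 0,"tz": 0.6,"roll": 0},{"tx": -3,"ty": 0,"tz": 0.6,"roll": 0}], "grip": 28}}

```text
t: 29.23
eef_pos: [608.0, 72.9, 21.9]
tcp_rot: [3.132, 0.382, -3.089]
ft_force: [-2.3, -0.5, 2.8]
opening: 0.293
grip_force: 1.2
```

```bash
python3 c.py 15
```

```text
29.2333 [608.   72.9  21.9] [-2.3 -0.5  2.8]
shift px 5 -2 0.77
198 [257 266] 200 [256 266] 202 [256 266] 204 [256 263] 206 [256 259] 208 None 210 None 212 None [[249.3, 211.6], [252.0, 210.3], [254.7, 209.1], [256.3, 208.3]]
```

Near end at x≈608. Retract straight back, then up.

{"api": "step_arm", "payload": {"moves": [{"tx": 3,"ty": 0,"tz": -1.2,"roll": 0},{"tx": 8,"ty": 0,"tz": -3.2,"roll": 0},{"tx": 14,"ty": 0,"tz": -8,"roll": 0},{"tx": 16,"ty": 0,"tz": -25,"roll": 0},{"tx": 20,"ty": 0,"tz": -60,"roll": 0},{"tx": 40,"ty": 0,"tz": -95,"roll": 0},{"tx": 40,"ty": 0,"tz": -135,"roll": 0},{"tx": 40,"ty": 0,"tz": -175,"roll": 0},{"tx": 40,"ty": 0,"tz": -215,"roll": 0},{"tx": 40,"ty": 0,"tz": -250,"roll": 0},{"tx": 40,"ty": 0,"tz": -250,"roll": 0}], "grip": 28}}

```text
t: 30.2
eef_pos: [477.2, 64.0, 244.8]
tcp_rot: [3.133, 0.391, -3.089]
ft_force: [1.6, 0.5, 0.4]
opening: 0.296
grip_force: 0.0
```

```bash
python3 c.py 16; python3 - <<'E'
import cv2,numpy as np
from cell import optics
from h import *
d=cv2.imread("pics/scene16.png");o=cv2.imread("pics/scene0.png")
h=(d[...,2].astype(int)-d[...,0])
for r in range(184,212,2): w=np.where(h[r,235:300]>28)[0]+235; print(r,w[[0,-1]].tolist() if len(w) else None,end=' ')
print()
for N in(600,606,612): print(N,[proj("scene",p).round(1).tolist() for p in((N,48,0),(N,48,48),(N-2,98,0),(N-2,98,48))])
df=cv2.absdiff(d,o).max(2)>45; n,l,st,_=cv2.connectedComponentsWithStats(df.astype(np.uint8)); print([s.tolist() for s in st[1:] if s[4]>25])
t=optics.read_camera("top")["pixels"];cv2.imwrite("pics/top16.png",t)
df=cv2.absdiff(t,cv2.imread("pics/top0.png")).max(2)>45; n,l,st,_=cv2.connectedComponentsWithStats(df.astype(np.uint8)); print([s.tolist() for s in st[1:] if s[4]>15])
E
```

```text
30.2 [477.2  64.  244.8] [1.6 0.5 0.4]
shift px 2 -1 0.697
198 [256 266] 200 [256 265] 202 [256 266] 204 [256 262] 206 [256 258] 208 None 210 None 212 None [[249.3, 211.6], [252.0, 210.3], [254.7, 209.1], [256.3, 208.3]]
184 None 186 None 188 [248, 276] 190 [247, 278] 192 [247, 280] 194 [247, 282] 196 [247, 279] 198 [247, 266] 200 [248, 266] 202 [250, 266] 204 [252, 263] 206 [254, 259] 208 None 210 None 
600 [[253.5, 210.1], [253.5, 198.1], [244.5, 201.1], [244.3, 189.2]]
606 [[255.1, 209.4], [255.2, 197.5], [246.1, 200.4], [246.0, 188.6]]
612 [[256.8, 208.7], [256.9, 196.8], [247.8, 199.8], [247.7, 187.9]]
[[41, 0, 181, 153, 10114], [0, 17, 56, 97, 2355], [0, 59, 48, 156, 3404], [247, 184, 36, 24, 503], [85, 207, 104, 177, 7591], [194, 212, 47, 48, 1255], [50, 218, 37, 53, 1276], [238, 243, 15, 8, 83], [237, 252, 23, 25, 255], [238, 275, 6, 16, 40], [235, 276, 65, 108, 2763], [0, 285, 65, 25, 250], [299, 312, 9, 20, 47], [13, 347, 9, 6, 28], [0, 348, 43, 36, 977]]
[[219, 183, 13, 4, 42], [130, 210, 126, 174, 9273], [301, 214, 150, 133, 5115], [275, 216, 6, 10, 39], [280, 218, 11, 11, 51], [251, 221, 14, 24, 111], [293, 221, 9, 11, 47], [341, 228, 15, 13, 94], [189, 243, 3, 9, 17], [168, 281, 18, 31, 431], [246, 281, 119, 40, 2261], [110, 283, 19, 38, 284], [0, 301, 69, 83, 3115], [3, 345, 4, 9, 24], [287, 348, 69, 36, 1080], [273, 353, 13, 31, 207], [3, 355, 3, 13, 28]]
```

```bash
python3 -c "
from cell import env
print(env.job_done())"
```

```text
the job is handed in; nothing more can be done
None
```

I handed the job in at about 30 s, with no verdict returned: the carton lies flat and straight on the mat under the ledge, its far end an estimated 3 mm (±3) from the rail, and I saw no sign that anything else had moved, but joint 3 briefly read 0.047 (limit 0.05) while I tilted the tool past its reach to push the carton in, which could count as leaving its range.

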